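Open the gate of a circuit-board feeder and feed the board out

TASK

Lift the gate bar straight up and level out of both U brackets of the board feeder, and lower it gently into the two cradles of the bar rest, centred, without letting it drop. Then push the feeder's sprung lever all the way to its stop so that the board carrier is fed out past the gate, and let the lever return fully. Do not touch the board carrier with the gripper, and leave everything else on the bench where it is.

Things in the scene. Friction and masses are not known exactly. Their poses are not given: they have to be found in the camera images.
- feeder: Fixed grey base plate, place and yaw vary. Origin on the table, on the centre line of its slideway; +y is the way the board is fed, x across. Plate x -125 to 125, y -155 to 145 mm; slideway floor z 10; guide lips at x +-50 to +-56 up to z 15. A grey bridge 144 mm wide spans it from y -140 to -85, top z 58; the lever turns on it.
- gate_seat (a point): Fixed point at (0, 35, 31) mm in the feeder's frame, same axes: the bar's centre when it lies in the two dark U brackets. These stand at feeder x +-88 (14 mm thick), y 35: floor z 17, walls 8 mm thick up to z 46, gap 25 mm. Low end stops (top z 26) stand 6 mm off the bar's ends.
- bar_center (a point): Centre of the gate bar, a plain aluminium bar 220 x 20 x 28 mm (long axis x, 28 high), 0.25 to 0.41 kg. At the start it lies in both U brackets along the feeder's x, its underside 7 mm above the slideway floor, blocking the carrier, whose front is 36 to 60 mm from the bar's side.
- bar_end_a (a point): Centre of the bar's end face at its +x (110 mm from the centre).
- bar_end_b (a point): Centre of the bar's end face at its -x (110 mm from the centre).
- rest: Fixed bar rest with two grey cradles, black base 190 x 70 x 10 mm; place and yaw vary, left or right of the feeder. Origin on the table under its centre, x through both cradles. Cradles at x +-70 (16 mm thick), open at the top: floor z 50, walls up to z 66, gap 26 mm; above, lips flare to a 45 mm gap at z 77.
- rest_seat (a point): Fixed point of the rest, at (0, 0, 64) mm in its frame: where the bar's centre must be, its long axis along the rest's x (either way round).
- carrier_center (a point): Centre of the board carrier, a loose grey tray 96 (x) x 90 (y) x 14 mm with a green circuit board on it (up to 10 mm higher), about 0.2 kg, on the slideway between the guide lips, partly under the bridge. In the feeder's frame it starts at y -78 to -58; the full stroke pushes it to y 29 or more.
- lever (a joint): Sprung lever on the bridge, turning about the vertical: 0 at rest, 1.1 rad at its stop, growing clockwise seen from above; the knob, on the feeder's -x side, moves towards +y. 1 rad drives the pusher behind the carrier 100 mm to +y. The spring returns it, damped, within 2 s; the stop takes about 7 N at the knob.
- lever_pivot (a point): Fixed point on the lever's axis, 68 mm above the table.
- lever_knob (a point): Centre of the upright black knob at the lever's end, 95 mm above the table: diameter 20 mm, from 71 to 117 mm above the table, 115 mm from the pivot axis. The flat arm below it is 14 mm wide, at 65 to 73 mm. At rest it lies 0.55 rad from the feeder's -x direction towards -y, at the stop 0.55 rad towards +y.
- spool_mid (a point): Grey solder spool, diameter 60, 60 high, stands upright, origin at its centre half-way up; leave alone. 
- jar_mid (a point): Small amber jar, diameter 40, 42 high, stands upright, origin at its centre half-way up; leave alone. 
- bottle_mid (a point): White bottle, diameter 56, 160 high, stands upright, origin at its centre half-way up; leave alone. 
- cup_mid (a point): Small steel cup, diameter 44, 45 high, beside the rest, stands upright, origin at its centre half-way up; leave alone. 
- offcut_mid (a point): Short aluminium profile offcut 120 x 20 x 20 mm lying on the table beside the rest (not the gate bar), origin at its centre; leave alone.
- driver_grip (a point): Screwdriver lying on the table; the point is on its handle; leave alone.
- meter_mid (a point): Black hand meter 160 x 80 x 43 mm lying on the table, origin at its centre; leave alone.
- gate_bar: The gate bar itself: origin at the centre of its underside, 14 mm below bar_center; same axes.
- carrier: The board carrier itself: origin at the centre of its underside, 7 mm below carrier_center; same axes.
There are look-alikes about, which are no part of the job. Leave any purple look-alike of the gate_bar alone. Leave any purple look-alike of the rest alone.

How it is judged:
On the way, in this order (a step that is already met when the one before it is completed fails the run):
1. the gate bar is lifted straight up and level until both its ends are clear above the brackets (z of each of bar_end_a, bar_end_b in the frame of feeder above 0.06 m and horizontal distance between bar_center and gate_seat below 0.03 m and angle between the x axis of bar_center and the x axis of feeder, either way round below 0.15 rad), for 0.05 s.
2. the gate bar lies in both cradles of the rest, centred and released (horizontal distance between bar_center and rest_seat below 0.02 m and z of bar_center in the frame of rest between 0.058 and 0.07 m and y of bar_center in the frame of rest between -0.007 and 0.007 m and angle between the x axis of bar_center and the x axis of rest, either way round below 0.08 rad and contact force between the fingers and gate_bar below 0.1 N), for 0.2 s.
3. the lever is pushed to its stop and the carrier is fed out past the gate (value of joint lever above 1.04 rad and y of carrier_center in the frame of feeder between 0.018 and 0.105 m and x of carrier_center in the frame of feeder between -0.008 and 0.008 m and z of carrier_center in the frame of feeder between 0.012 and 0.022 m), for 0.05 s.
At the end, for the whole second after the job is handed in: Bar released at rest in both cradles: centre within 20 mm of rest_seat, 7 mm across, 6 mm in height, long axis within 0.08 rad of the rest's x. Lever back, under 0.06 rad. Carrier flat and at rest in the slideway, at y 18 to 105 mm, x within 8 mm, in the feeder's frame (all of step 2 and y of carrier_center in the frame of feeder between 0.018 and 0.105 m and x of carrier_center in the frame of feeder between -0.008 and 0.008 m and z of carrier_center in the frame of feeder between 0.012 and 0.022 m and value of joint lever below 0.06 rad and linear speed of each of gate_bar, carrier below 0.02 m/s); the robot touches nothing.
It fails at once if the gate bar is tipped more than 0.3 rad out of level (angle between bar_center's own x axis and vertical below 1.27 rad or angle between bar_center's own x axis and vertical above 1.87 rad).
It fails at once if the gate bar is dropped: it moves faster than 0.5 m/s while the gripper does not touch it (contact force between the fingers and gate_bar below 0.05 N and linear speed of gate_bar above 0.5 m/s).
It fails at once if the gripper touches the board carrier with more than 1 N (contact force between any of the fingers, the arm and carrier above 1 N).
It fails at once if a bystander is moved more than 30 mm (distance of any of spool_mid, jar_mid, bottle_mid, cup_mid, offcut_mid, driver_grip, meter_mid from where it was at the start of the episode above 0.03 m).
It also fails if it takes over 64 s, if anything falls off the work surface, if the arm or the gripper's body presses on something with over 40 N, if the wrist force passes 120 N, or if a joint passes its speed limit or range.

ROBOT

A 7-joint arm with a two-finger parallel gripper is mounted at the origin on the work surface. World frame = base frame: x ahead of the robot, y to its left, z up, the work surface at z = 0. Lengths are in m, angles in rad, forces in N, time in s.
With the tool pointing down it reaches from about 0.4 to 0.85 m from the base axis. Payload 10.4 kg.
Tool frame: the origin (TCP) lies at the centre of the arm's flange, where the gripper is bolted on; the fingertips stand 173 mm ahead of it and the grasp point (between the pads) lies 155 mm ahead of it (manip.nose_length is the distance from the TCP to the fingertips, in m); z points along the fingers, x is the direction in which the jaws open and shut, and the axes are right-handed (so a half turn about z gives the same grasp; the last joint's range is limited). The gripper opens to 85 mm and grips with 20 to 120 N. Pads are 22 mm wide; open, the fingers measure 114 mm over their backs; the gripper's body (76 mm by 85 mm) begins 54 mm behind the grasp point. The pads swing forward as they close: fully open they stand 13 mm farther back than shut.
Start: joints at [-1.159, 0.332, -0.065, 1.46, 0.022, 1.35, -0.088], TCP at [0.263, 0.567, 0.405] pointing down, gripper open.
Joint ranges: [-2.6, 2.6], [-0.5, 2.12], [-1.47, 1.34], [0.16, 2.42], [-1.27, 4.41], [0.06, 2.06], [-2.6, 2.6]. Speed limits (rad/s): [2.22, 2.22, 2.79, 2.79, 3.14, 3.14, 3.14].

INTERFACE

Orientations are given as a unit quaternion [x, y, z, w].
In Python, from workcell import status, cams, order, manip gives the robot as it stands.
- The arm moves only by the tool servo_tool, never from a script. Its argument "motion" is a list that holds one entry, the list of rows, each a list of 6 numbers: the shift along the tool's x, y, z in units of 50 mm (1.0 is 50 mm), then the turn, a rotation vector about the tool's x, y, z in units of 5 degrees (1.0 is 5 degrees). In form: [[[x, y, z, ax, ay, az], ...]]. A call has 1 to 12 rows; each row shifts and turns the pose as measured when the row begins, along the tool's axes as they then stand; what a row does not reach is not made up. A row lasts 1/10 s, in which the tool goes at most 50 mm and 8.59 degrees, less where a joint would pass 70% of its speed; a pose out of reach is approached as far as the arm can. A call is refused whole if a number of a shift passes 1 or a number of a turn 1, either way. A call with a gripper value outside its range is refused whole. "jaw" is the closure in counts, from 0 (fully open) to 255 (shut), set as the call begins (left out, the last holds). The fingers move at their own pace and stop on an object; "force" is the grip in N (left out, the last holds). Time passes only in rows, so rows that do not move let the fingers close. It gives the time, the measured TCP pose, the force and the opening at its end, in the units of the state.
- status.get_obs(): the state, without advancing time (a new reading comes with each control period).
- cams.camera(name): name is "scene" or "top" or "wrist"; returns a dict with "color" (400x640x3 uint8, red, green, blue), "vertical_fov" (degrees; the focal length in pixels is half the picture's height over the tangent of half this angle, whatever the lens; pixels are square), "cx", "cy" (the principal point, pixels), "extrinsics" (4x4, takes a point from camera to world coordinates). Camera axes: x right, y down, z forward; pixel columns grow to the right and rows downward; lengths in m; the calibration is good to about 2 mm. A picture is of the moment at which its call begins. There is no depth.
- order.hand_in(): hands the job in, once; it reports no verdict.
The state is a dict: "clock": time; "joint_pos": joint angles; "joint_velocities": joint speeds; "tau": joint torques, N m; "position": TCP position; "ee_rot": TCP orientation; "ft_force": force on the tool from outside, world axes, zero at the start; "torque": the same for the moment, N m; "grip_width": opening from 0.0 (shut) to 1.0 (fully open).
Only numpy, scipy, OpenCV 4.12 (cv2) and the standard library are available. Lean on these libraries where they do the work, as an engineer would, in place of code of your own. Each camera call takes 0.05 s, during which the arm holds its last target.

## Working session

There is one attempt and no reset: what is moved stays moved. The work goes in short steps, Python scripts to look and compute and a tool call to move; the robot and the scene stay as the last step left them, time stands still between calls to the robot, and variables do not carry over. Pictures are saved under pics/ and viewed, and the job is handed in when it is done.

Besides the shell and the picture viewer there is one more tool, called by a JSON object that holds its "method" and its "body", one argument or row to a line. servo_tool: Moves the arm, as the interface text tells. Its arguments: {"type":"object","properties":{"motion":{"type":"array","items":{"type":"array","items":{"type":"array","items":{"type":"number"}}}},"jaw":{"type":"number"},"force":{"type":"number"}},"required":["motion"]}

```bash
ls; mkdir -p pics; python3 - <<'E'
from workcell import status,cams
import cv2,numpy as np
print(status.get_obs())
for n in ["scene","top","wrist"]:
    c=cams.camera(n); cv2.imwrite(f"pics/{n}0.png",c["color"][:,:,::-1]); print(n,c["vertical_fov"],c["cx"],c["cy"],np.round(c["extrinsics"],4).tolist(), [k for k in c])
E
```

```text
pics
{'clock': 0.0, 'joint_pos': array([-1.15856617,  0.33282407, -0.0647093 ,  1.46094136,  0.02157831,
        1.34991919, -0.08851859]), 'joint_velocities': array([-0.00040578, -0.00103052,  0.00032928, -0.00066412,  0.00046688,
       -0.00026124, -0.00022496]), 'tau': array([-8.94226559e-04, -6.25421619e+01,  4.86067508e-02, -3.91611207e+01,
        1.62138767e-02,  9.56249511e-03, -1.39843090e-05]), 'position': array([0.26321345, 0.56671762, 0.40394562]), 'ee_rot': array([ 8.42985720e-01,  5.37935486e-01, -5.77222805e-04,  3.93739361e-04]), 'ft_force': array([-0.16133839,  0.53230908,  0.64488344]), 'torque': array([-0.08566082, -0.02604606,  0.02771801]), 'grip_width': 0.9973081674541044}
scene 52.53524494082062 321.69130653562655 195.9333269863068 [[0.2194, 0.8371, -0.5011, 1.0872], [0.9756, -0.1931, 0.1047, -0.1231], [-0.0091, -0.5118, -0.859, 1.0351], [0.0, 0.0, 0.0, 1.0]] ['color', 'vertical_fov', 'cx', 'cy', 'extrinsics']
top 53.97495223736791 317.9037577607524 200.00017606991364 [[-0.0091, -0.9981, 0.0602, 0.4533], [-1.0, 0.0093, 0.0028, -0.0132], [-0.0034, -0.0602, -0.9982, 1.4786], [0.0, 0.0, 0.0, 1.0]] ['color', 'vertical_fov', 'cx', 'cy', 'extrinsics']
wrist 70.82789353259062 326.06727416921166 198.22857765516093 [[0.4211, 0.862, 0.2822, 0.1906], [0.907, -0.3998, -0.1324, 0.6005], [-0.0013, 0.3117, -0.9502, 0.3717], [0.0, 0.0, 0.0, 1.0]] ['color', 'vertical_fov', 'cx', 'cy', 'extrinsics']
```

View pics/scene0.png

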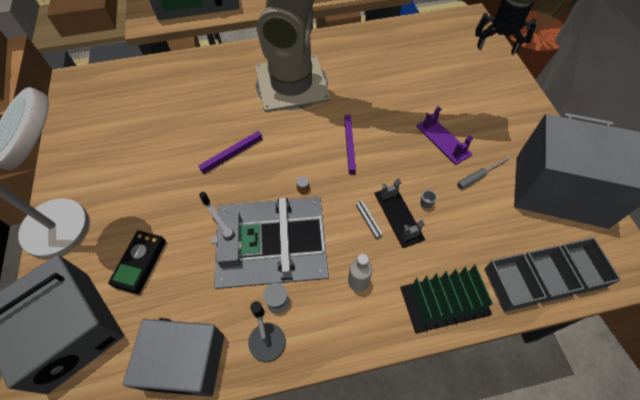

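View pics/top0.png

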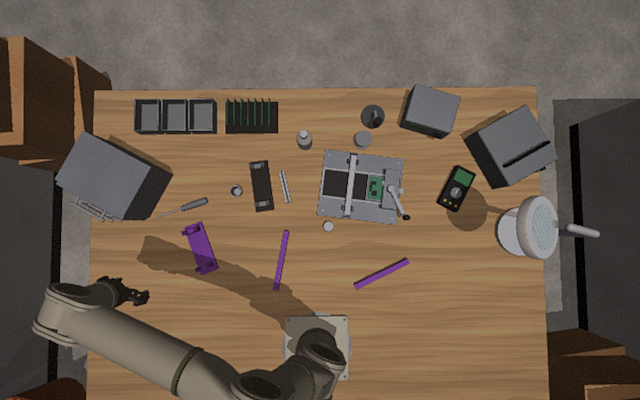

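View pics/wrist0.png

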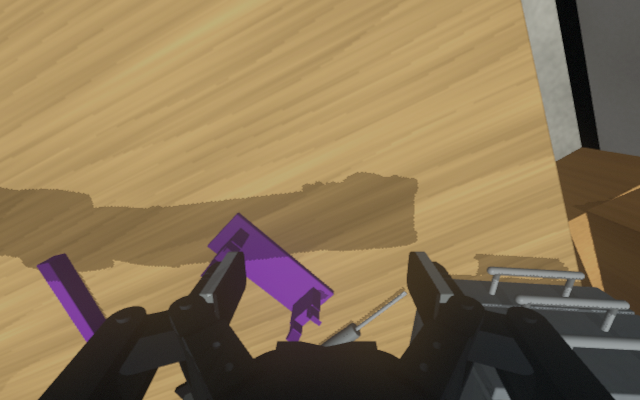

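The real feeder is at top (360,187), with the aluminium bar at (350,185). The real rest is black, at top (262,186). The purple rest (200,248) and purple bars (281,260) and (382,273) are look-alikes. I'll enlarge to confirm.

```bash
python3 - <<'E'
import cv2,numpy as np
t=cv2.imread("pics/top0.png"); s=cv2.imread("pics/scene0.png")
cv2.imwrite("pics/topc.png",cv2.resize(t[130:240,220:420],None,fx=4,fy=4,interpolation=cv2.INTER_CUBIC))
cv2.imwrite("pics/scenec.png",cv2.resize(s[165:305,190:450],None,fx=3,fy=3,interpolation=cv2.INTER_CUBIC))
E
```

```text
(no output)
```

View pics/topc.png

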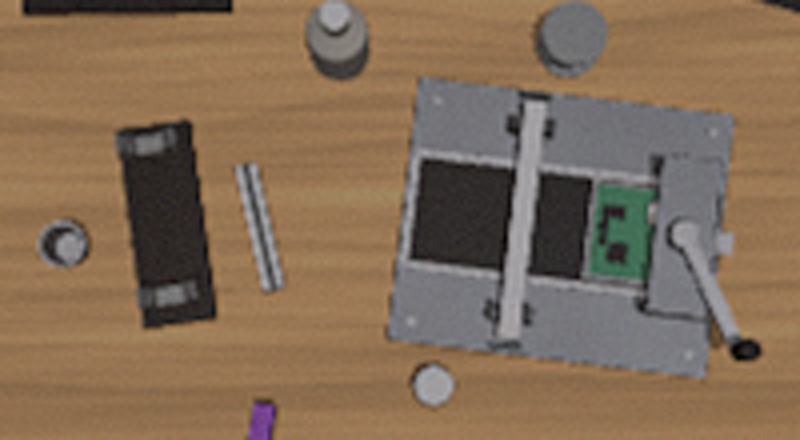

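View pics/scenec.png

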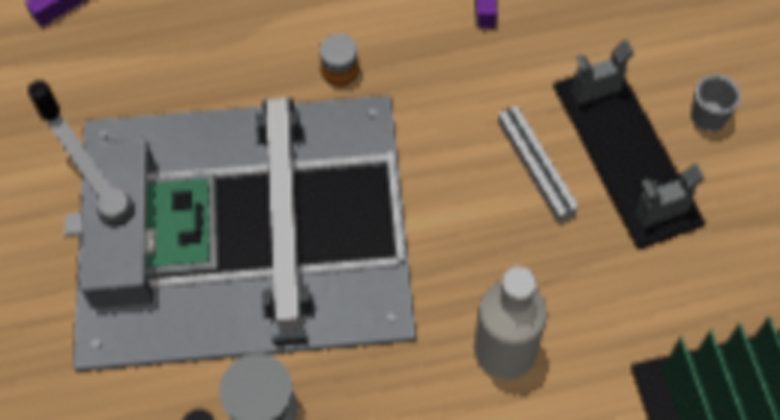

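The crops show the aluminium bar in the dark U brackets (top crop (537,100) to (508,338)). The black rest with grey cradles is at (150,145) and (170,293), and the offcut is a separate short piece at (260,228). These fit the description. Next is a coarse triangulation.

```bash
cat > h.py <<'E'
import numpy as np,cv2,pickle
from scipy.spatial.transform import Rotation as R
def ray(c,p):
    f=200/np.tan(np.radians(c["vertical_fov"]/2)); d=np.array([(p[0]-c["cx"])/f,(p[1]-c["cy"])/f,1.0])
    E=np.array(c["extrinsics"]); d=E[:3,:3]@d; return E[:3,3],d/np.linalg.norm(d)
def plane(c,p,z):
    o,d=ray(c,p); return o+d*(z-o[2])/d[2]
def tri(*cp):
    A=np.zeros((3,3));b=np.zeros(3);L=[]
    for c,p in cp:
        o,d=ray(c,p);P=np.eye(3)-np.outer(d,d);A+=P;b+=P@o;L.append((o,d,P))
    x=np.linalg.solve(A,b); return x,max(np.linalg.norm(P@(x-o)) for o,d,P in L)
def proj(c,X):
    E=np.array(c["extrinsics"]);q=E[:3,:3].T@(np.asarray(X)-E[:3,3]);f=200/np.tan(np.radians(c["vertical_fov"]/2))
    return np.array([c["cx"]+f*q[0]/q[2],c["cy"]+f*q[1]/q[2]])
def snap(n,name):
    from workcell import cams
    c=cams.camera(n);c={k:c[k] for k in c};pickle.dump(c,open(f"pics/{name}.pkl","wb"));cv2.imwrite(f"pics/{name}.png",c["color"][:,:,::-1]);return c
def load(name): return pickle.load(open(f"pics/{name}.pkl","rb"))
E
python3 - <<'E'
from h import *
t=snap("top","t1");s=snap("scene","s1")
T=lambda u,v:(220+u/4,130+v/4); S=lambda u,v:(190+u/3,165+v/3)
for n,a,b in [("bar+x top",T(537,100),S(287,318)),("bar-x top",T(508,338),S(278,100)),("pivot top",T(685,232),S(114,202)),("knob",T(745,348),S(42,100)),
 ("cradA(+x)",T(150,145),S(668,195)),("cradB",T(170,293),S(600,75)),("bottle top",T(335,15),S(518,283)),("cup",T(65,243),S(714,92)),("jar top",T(433,385),S(339,48))]:
    x,e=tri((t,a),(s,b)); print(n,np.round(x,4),round(e,4))
for n,p in [("plate",T(420,77)),("plate",T(733,117)),("plate",T(703,378)),("plate",T(388,338))]: print(n,np.round(plane(t,p,0.008),4))
for n,p in [("rest",T(117,130)),("rest",T(190,122)),("rest",T(216,318)),("rest",T(145,328))]: print(n,np.round(plane(t,p,0.01),4))
E
```

```text
bar+x top [ 0.7054 -0.1432  0.0404] 0.0016
bar-x top [ 0.4862 -0.1137  0.035 ] 0.0018
pivot top [ 0.5788 -0.2717  0.0724] 0.0013
knob [ 0.4739 -0.3199  0.0937] 0.0001
cradA(+x) [0.6673 0.2139 0.0405] 0.0013
cradB [0.5302 0.1948 0.0376] 0.0001
bottle top [0.7606 0.0381 0.1535] 0.0013
cup [0.5767 0.2905 0.0456] 0.0009
jar top [ 0.4438 -0.0449  0.0386] 0.0012
plate [ 0.7339 -0.0376  0.008 ]
plate [ 0.693  -0.3324  0.008 ]
plate [ 0.4476 -0.2989  0.008 ]
plate [ 0.4876 -0.0051  0.008 ]
rest [0.6859 0.2485 0.01  ]
rest [0.6928 0.1797 0.01  ]
rest [0.5078 0.1556 0.01  ]
rest [0.499 0.222 0.01 ]
```

{"method": "servo_tool", "body": {
  "motion": [
    [[-0.58, 0.8, 0, 0, 0, 0], [-0.58, 0.8, 0, 0, 0, 0], [-0.58, 0.8, 0, 0, 0, 0], [-0.58, 0.8, 0, 0, 0, 0], [-0.58, 0.8, 0, 0, 0, 0], [-0.58, 0.8, 0, 0, 0, 0], [-0.58, 0.8, 0, 0, 0, 0], [-0.58, 0.8, 0, 0, 0, 0], [-0.58, 0.8, 0, 0, 0, 0], [-0.58, 0.8, 0, 0, 0, 0], [-0.58, 0.8, 0, 0, 0, 0], [-0.58, 0.8, 0, 0, 0, 0]]
  ]
}}

```text
clock: 1.45
position: [0.5531, 0.0466, 0.4025]
ee_rot: [0.839, 0.544, 0.0, -0.002]
ft_force: [0.1, 0.2, -0.1]
grip_width: 0.998
```

{"method": "servo_tool", "body": {
  "motion": [
    [[-0.58, 0.61, 0, 0, 0, -0.7], [-0.58, 0.61, 0, 0, 0, -0.7], [-0.58, 0.61, 0, 0, 0, -0.7], [-0.58, 0.61, 0, 0, 0, -0.7], [-0.58, 0.61, 0, 0, 0, -0.7], [0, 0, 0, 0, 0, 0], [0, 0, 0, 0, 0, 0]]
  ]
}}

```text
clock: 2.15
position: [0.66, -0.1514, 0.4002]
ee_rot: [0.745, 0.667, -0.001, -0.001]
ft_force: [-0.2, 0.6, -0.5]
grip_width: 1.003
```

```bash
python3 - <<'E'
from h import *
from workcell import status
c=snap("wrist","w1"); o=status.get_obs(); print(o["position"],o["ee_rot"],R.from_quat(o["ee_rot"]).as_matrix()[:2,0])
E
```

```text
[ 0.65968943 -0.15158018  0.40016559] [ 7.45110368e-01  6.66939960e-01 -1.20143210e-03 -4.30757245e-04] [0.11037929 0.99388879]
```

View pics/w1.png

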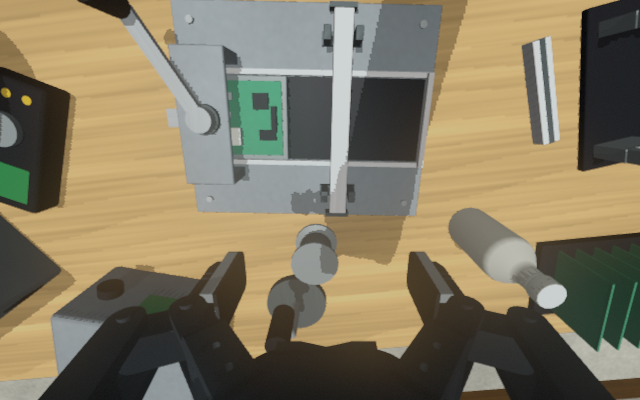

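{"method": "servo_tool", "body": {
  "motion": [
    [[0.8, -0.2, 0, 0, 0, -0.15], [0.8, -0.2, 0, 0, 0, -0.15], [0.8, -0.1, 0, 0, 0, 0], [0.8, 0, 0, 0, 0, 0], [0, 0, 0, 0, 0, 0], [0, 0, 0, 0, 0, 0]]
  ]
}}

```text
clock: 2.8
position: [0.6457, 0.022, 0.4012]
ee_rot: [0.734, 0.679, 0.0, -0.001]
ft_force: [0.6, -0.4, -0.0]
grip_width: 1.0
```

```bash
python3 - <<'E'
from h import *
from workcell import status
c=snap("wrist","w2"); o=status.get_obs(); print(o["position"],o["ee_rot"],R.from_quat(o["ee_rot"]).as_matrix()[:2,0])
for n in("w1","w2"):
    g=cv2.imread(f"pics/{n}.png"); 
    # bar mask bright grey
    hsv=cv2.cvtColor(g,cv2.COLOR_BGR2HSV); m=((hsv[...,1]<25)&(hsv[...,2]>175)).astype(np.uint8)
    m=cv2.morphologyEx(m,cv2.MORPH_OPEN,np.ones((9,9),np.uint8))
    k,l,st,ce=cv2.connectedComponentsWithStats(m)
    for i in range(1,k):
        if st[i,4]>300:
            cn,_=cv2.findContours((l==i).astype(np.uint8),0,2); print(n,st[i],np.round(cv2.boxPoints(cv2.minAreaRect(cn[0])),1).tolist())
E
```

```text
[0.64576853 0.02270167 0.40108776] [ 7.34187908e-01  6.78943792e-01  4.33259996e-04 -1.80412922e-03] [0.07807028 0.99694308]
w1 [ 331    8   23  163 2797] [[328.29998779296875, 169.89999389648438], [335.0, 7.300000190734863], [353.70001220703125, 8.0], [346.8999938964844, 170.6999969482422]]
w1 [ 131   26   79  106 1755] [[127.4000015258789, 28.200000762939453], [147.5, 15.899999618530273], [214.3000030517578, 124.9000015258789], [194.3000030517578, 137.1999969482422]]
w1 [490 241  44  30 944] [[484.20001220703125, 251.10000610351562], [525.7999877929688, 233.6999969482422], [536.2000122070312, 258.70001220703125], [494.6000061035156, 276.0]]
w1 [538 285  28  23 525] [[538.0, 285.0], [565.0, 285.0], [565.0, 307.0], [538.0, 307.0]]
w1 [620 347  20  25 432] [[620.0, 347.0], [639.0, 347.0], [639.0, 371.0], [620.0, 371.0]]
w1 [598 348  20  21 338] [[598.0, 348.0], [617.0, 348.0], [617.0, 368.0], [598.0, 368.0]]
w2 [   64    27   143   207 10465] [[61.20000076293945, 27.399999618530273], [188.3000030517578, 16.200000762939453], [207.39999389648438, 232.89999389648438], [80.19999694824219, 244.10000610351562]]
w2 [ 208   35   83   72 5274] [[204.89999389648438, 102.19999694824219], [208.5, 34.099998474121094], [292.79998779296875, 38.5], [289.20001220703125, 106.5999984741211]]
w2 [ 22 125  26  31 562] [[22.0, 125.0], [47.0, 125.0], [47.0, 155.0], [22.0, 155.0]]
w2 [ 218  184   70   38 1777] [[218.0, 184.0], [287.0, 184.0], [287.0, 221.0], [218.0, 221.0]]
w2 [341 317  24  20 424] [[341.0, 317.0], [364.0, 317.0], [364.0, 336.0], [341.0, 336.0]]
w2 [ 576  344   64   42 1806] [[573.7999877929688, 383.1000061035156], [576.0, 343.5], [640.7999877929688, 347.20001220703125], [638.5999755859375, 386.79998779296875]]
w2 [467 365  35  29 772] [[467.0, 365.0], [501.0, 365.0], [501.0, 393.0], [467.0, 393.0]]
w2 [ 145  369   46   31 1095] [[145.0, 369.0], [190.0, 369.0], [190.0, 399.0], [145.0, 399.0]]
```

View pics/w2.png

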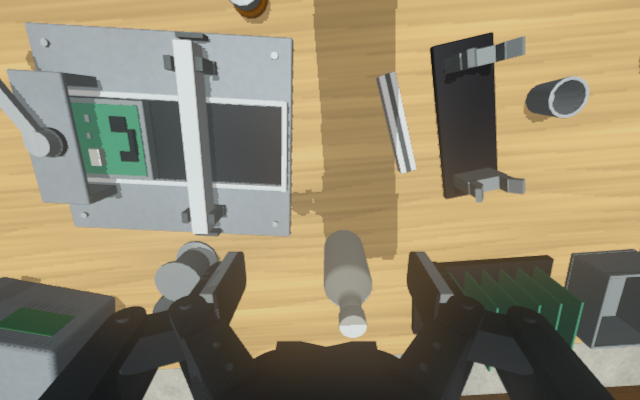

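```bash
python3 - <<'E'
from h import *
a=cv2.imread("pics/w1.png");b=cv2.imread("pics/w2.png")
z=lambda g,r0,r1,c0,c1:cv2.resize(g[r0:r1,c0:c1],None,fx=7,fy=7,interpolation=cv2.INTER_CUBIC)
top=np.hstack([z(a,0,40,315,370),z(a,182,222,315,370)]);bot=np.hstack([z(b,28,68,155,210),z(b,200,240,170,225)])
cv2.imwrite("pics/barends.png",np.vstack([top,bot]))
cv2.imwrite("pics/rest2.png",cv2.resize(b[20:210,420:540],None,fx=3.1,fy=3.1,interpolation=cv2.INTER_CUBIC))
E
```

```text
(no output)
```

View pics/barends.png

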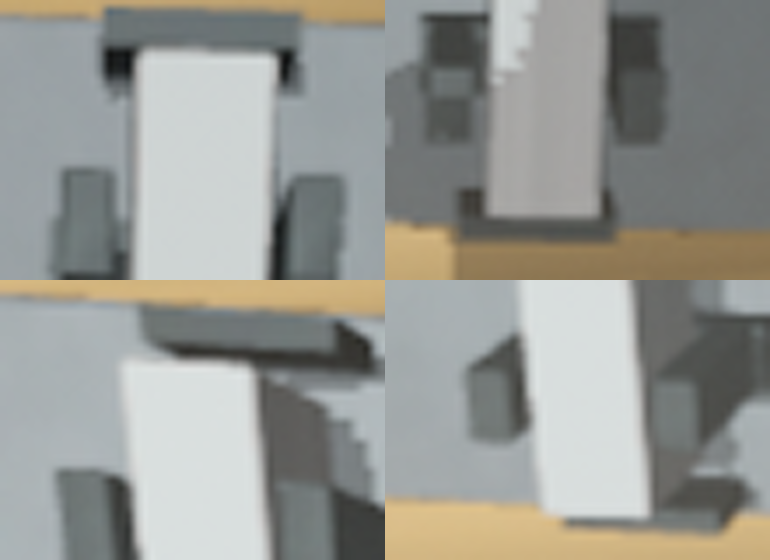

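View pics/rest2.png

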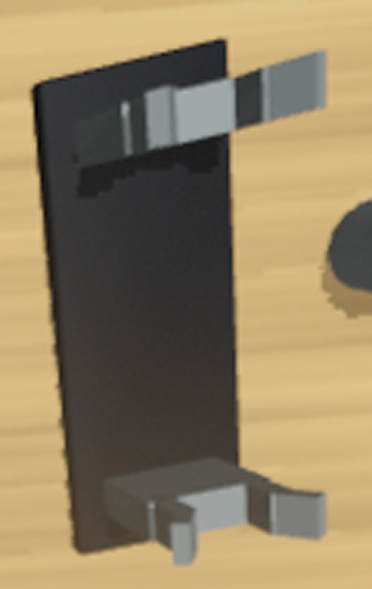

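```bash
python3 - <<'E'
from h import *
a=load("w1");b=load("w2");t=load("t1")
P=lambda u,v,c0,r0:(c0+(u+.5)/7-.5,r0+(v+.5)/7-.5)
A=[P(138,50,315,0),P(277,56,315,0),P(102,215,315,182),P(219,217,315,182)]
B=[P(120,80,155,28),P(255,85,155,28),P(160,235,170,200),P(265,237,170,200)]
X=[]
for p,q in zip(A,B):
    x,e=tri((a,p),(b,q)); X.append(x); print(np.round(x,4),round(e,4), "w1@z45",np.round(plane(a,p,.045),4),"w2@z45",np.round(plane(b,q,.045),4))
X=np.array(X); n=(X[0]+X[1])/2;f=(X[2]+X[3])/2;d=f-n
print("ctr",X.mean(0),"len",np.linalg.norm(d),"yaw",np.arctan2(d[1],d[0]),"w",np.linalg.norm(X[0]-X[1]),np.linalg.norm(X[2]-X[3]))
for c,L in((a,A),(b,B)):
    q=np.array([plane(c,p,.045) for p in L]); d=q[2]+q[3]-q[0]-q[1]; print("z45",q.mean(0),np.arctan2(d[1],d[0]),np.linalg.norm(d)/2)
E
```

```text
[ 0.4873 -0.1242  0.0423] 0.0001 w1@z45 [ 0.488  -0.1243  0.045 ] w2@z45 [ 0.4881 -0.1229  0.045 ]
[ 0.4898 -0.1046  0.0421] 0.0002 w1@z45 [ 0.4908 -0.1049  0.045 ] w2@z45 [ 0.4903 -0.1034  0.045 ]
[ 0.7051 -0.1527  0.0417] 0.0003 w1@z45 [ 0.7035 -0.1526  0.045 ] w2@z45 [ 0.704  -0.1509  0.045 ]
[ 0.7061 -0.1322  0.0448] 0.0001 w1@z45 [ 0.7061 -0.1322  0.045 ] w2@z45 [ 0.7059 -0.1321  0.045 ]
ctr [ 0.59706962 -0.12841176  0.04271487] len 0.21882254772854695 yaw -0.1286348859994658 w 0.019783169729132702 0.02071056218555392
z45 [ 0.59710074 -0.12851235  0.045     ] -0.12828407982412032 0.2171791434093472
z45 [ 0.59704676 -0.12732454  0.045     ] -0.13050115016310446 0.2175991817344565
```

{"method": "servo_tool", "body": {
  "motion": [
    [[-0.78, -0.15, 0, 0, 0, 0.3], [-0.78, -0.15, 0.2, 0, 0, 0.28], [-0.78, -0.14, 0.4, 0, 0, 0], [-0.77, -0.14, 0.5, 0, 0, 0], [0, 0, 0.6, 0, 0, 0], [0, 0, 0.3, 0, 0, 0], [0, 0, 0, 0, 0, 0], [0, 0, 0, 0, 0, 0]]
  ],
  "jaw": 115,
  "force": 50
}}

```text
clock: 3.65
position: [0.5947, -0.1397, 0.3002]
ee_rot: [0.754, 0.656, 0.002, 0.0]
ft_force: [0.1, -0.0, -0.1]
grip_width: 0.547
```

```bash
cat >> h.py <<'E'
def st():
    from workcell import status
    o=status.get_obs(); M=R.from_quat(o["ee_rot"]).as_matrix(); print("t",round(o["clock"],2),"p",np.round(o["position"],4),"xyaw",round(np.arctan2(M[1,0],M[0,0]),4),"z",np.round(M[:,2],4),"F",np.round(o["ft_force"],1),"w",round(o["grip_width"],3)); return o["position"],M
def need(X,yaw):
    p,M=st(); d=M.T@(np.array(X)-p); y=np.arctan2(M[1,0],M[0,0]); 
    Rt=R.from_euler("z",yaw)*R.from_matrix([[1,0,0],[0,-1,0],[0,0,-1]]); rv=(R.from_matrix(M).inv()*Rt).as_rotvec()
    print("shift units",np.round(d/.05,3),"turn units",np.round(np.degrees(rv)/5,3))
E
python3 -c "
from h import *
need([.597,-.128,.194],np.pi/2-.129); snap('wrist','w3')"
```

```text
t 3.65 p [ 0.5947 -0.1397  0.3002] xyaw 1.432 z [ 0.0032  0.0025 -1.    ] F [ 0.1 -0.  -0.1] w 0.547
shift units [0.232 0.007 2.125] turn units [ 0.032 -0.033 -0.113]
```

View pics/w3.png

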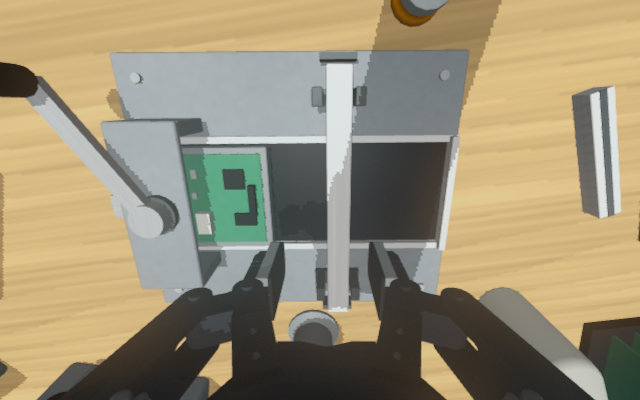

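{"method": "servo_tool", "body": {
  "motion": [
    [[0.23, 0, 0.3, 0, 0, -0.11], [0, 0, 0.4, 0, 0, 0], [0, 0, 0.4, 0, 0, 0], [0, 0, 0.2, 0, 0, 0], [0, 0, 0, 0, 0, 0], [0, 0, 0, 0, 0, 0]]
  ]
}}

```text
clock: 4.3
position: [0.5993, -0.122, 0.2351]
ee_rot: [0.749, 0.663, 0.005, 0.002]
ft_force: [0.7, -0.8, -0.6]
grip_width: 0.548
```

```bash
python3 -c "
from h import *
need([.597,-.128,.194],np.pi/2-.129); c=snap('wrist','w4')
p,M=st()
# bar top-edge expected pixels
for s in(-100,-60,0): 
  for w in(-10,10):
    x=np.array([.597,-.1283,.045])+s/1000*np.array([.9917,-.1286,0])+w/1000*np.array([.1286,.9917,0]); print(s,w,proj(c,x).round(1))
"
```

```text
t 4.3 p [ 0.5993 -0.122   0.2351] xyaw 1.4494 z [ 0.0104  0.0042 -0.9999] F [ 0.7 -0.8 -0.6] w 0.548
shift units [-0.128 -0.04   0.82 ] turn units [ 0.112 -0.063  0.087]
t 4.35 p [ 0.5993 -0.122   0.2352] xyaw 1.4494 z [ 0.0105  0.0043 -0.9999] F [-1.1  0.4 -0.2] w 0.547
-100 -10 [292.6  56.9]
-100 10 [332.3  57.3]
-60 -10 [294.8 137.7]
-60 10 [331.2 138. ]
0 -10 [297.5 236.5]
0 10 [329.9 236.6]
```

View pics/w4.png

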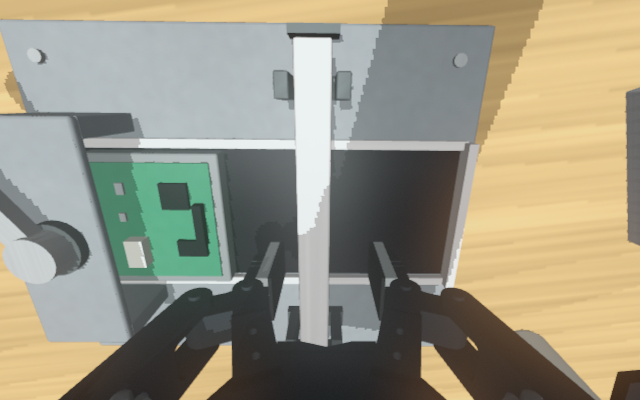

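The bar's edges at row 138 are predicted at 295 and 331, and the picture agrees. Next I descend and close.

{"method": "servo_tool", "body": {
  "motion": [
    [[-0.13, -0.04, 0, 0.11, -0.06, 0.09], [0, 0, 0.3, 0, 0, 0], [0, 0, 0.3, 0, 0, 0], [0, 0, 0.2, 0, 0, 0], [0, 0, 0, 0, 0, 0], [0, 0, 0, 0, 0, 0]]
  ]
}}

```text
clock: 4.95
position: [0.5967, -0.1293, 0.1928]
ee_rot: [0.752, 0.659, 0.0, 0.001]
ft_force: [-0.4, 0.3, 0.5]
grip_width: 0.548
```

```bash
python3 -c "
from h import *
need([.597,-.128,.194],np.pi/2-.129)"
```

```text
t 4.95 p [ 0.5967 -0.1293  0.1928] xyaw 1.4401 z [ 1.3e-03 -4.0e-04 -1.0e+00] F [-0.4  0.3  0.5] w 0.548
shift units [ 0.026  0.004 -0.024] turn units [ 0.016  0.002 -0.019]
```

{"method": "servo_tool", "body": {
  "motion": [
    [[0.02, 0, 0, 0, 0, 0], [0, 0, 0, 0, 0, 0], [0, 0, 0, 0, 0, 0], [0, 0, 0, 0, 0, 0], [0, 0, 0, 0, 0, 0], [0, 0, 0, 0, 0, 0], [0, 0, 0, 0, 0, 0], [0, 0, 0, 0, 0, 0]]
  ],
  "jaw": 255,
  "force": 70
}}

```text
clock: 5.75
position: [0.5969, -0.128, 0.1932]
ee_rot: [0.752, 0.66, 0.001, 0.001]
ft_force: [0.4, -0.4, -1.6]
grip_width: 0.218
```

{"method": "servo_tool", "body": {
  "motion": [
    [[0, 0, -0.1, 0, 0, 0], [0, 0, -0.2, 0, 0, 0], [0, 0, -0.3, 0, 0, 0], [0, 0, -0.3, 0, 0, 0], [0, 0, -0.3, 0, 0, 0], [0, 0, -0.2, 0, 0, 0], [0, 0, 0, 0, 0, 0], [0, 0, 0, 0, 0, 0]]
  ]
}}

```text
clock: 6.55
position: [0.5968, -0.1283, 0.2718]
ee_rot: [0.752, 0.659, 0.002, 0.002]
ft_force: [0.3, 0.4, -3.0]
grip_width: 0.224
```

```bash
python3 -c "
from h import *
need([.597,-.128,.29],np.pi/2-.129);snap('wrist','w5');snap('scene','s5')
i=cv2.imread('pics/s5.png'); cv2.imwrite('pics/s5c.png',cv2.resize(i[120:320,180:460],None,fx=2.8,fy=2.8))"
```

```text
t 6.55 p [ 0.5968 -0.1283  0.2718] xyaw 1.44 z [ 4.7e-03 -3.0e-04 -1.0e+00] F [ 0.3  0.4 -3. ] w 0.224
shift units [ 0.007  0.004 -0.363] turn units [ 0.053 -0.003 -0.021]
```

View pics/s5c.png

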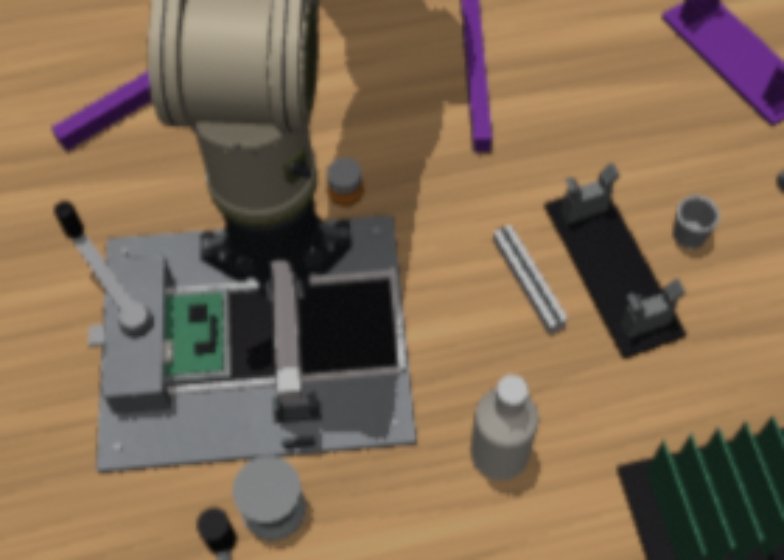

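View pics/w5.png

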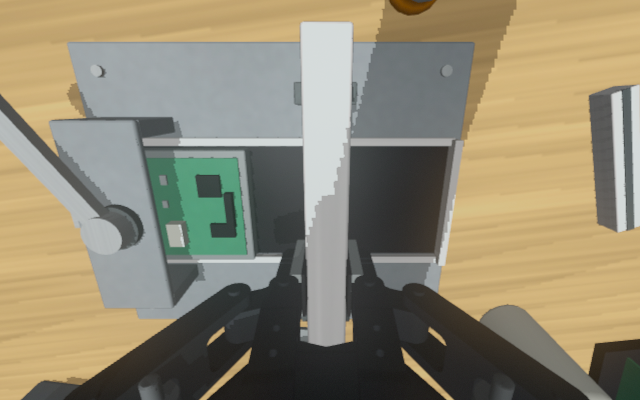

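{"method": "servo_tool", "body": {
  "motion": [
    [[0, 0, -0.5, 0, 0, 0], [0.4, 0.05, -0.6, 0, 0, 0], [0.6, 0.08, -0.6, 0, 0, -0.5], [0.7, 0.08, -0.2, 0, 0, -0.5], [0.7, 0.08, 0, 0, 0, -0.5], [0.7, 0.08, 0, 0, 0, -0.5], [0.7, 0.08, 0, 0, 0, -0.5], [0.5, 0.05, 0, 0, 0, -0.5], [0.2, 0, 0, 0, 0, 0], [0, 0, 0, 0, 0, 0], [0, 0, 0, 0, 0, 0]]
  ]
}}

```text
clock: 7.75
position: [0.6266, 0.0998, 0.3607]
ee_rot: [0.658, 0.753, -0.005, -0.003]
ft_force: [-0.1, -0.8, -3.0]
grip_width: 0.217
```

```bash
python3 -c "
from h import *
need([.598,.2025,.37],np.pi/2+.135);snap('wrist','w6')"
```

```text
t 7.75 p [0.6266 0.0998 0.3607] xyaw 1.7051 z [-0.0105 -0.004  -0.9999] F [-0.1 -0.8 -3. ] w 0.217
shift units [ 2.112 -0.294 -0.188] turn units [-0.125  0.029 -0.008]
```

View pics/w6.png

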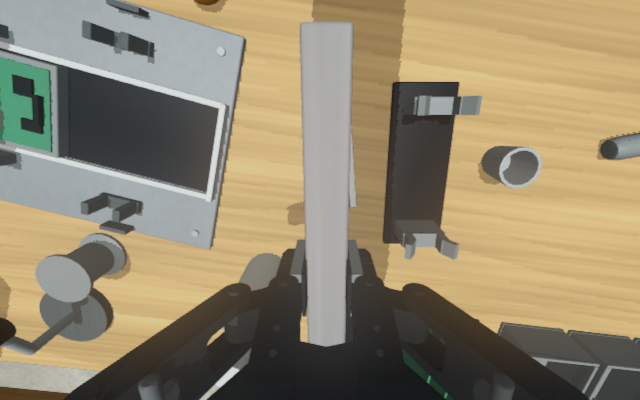

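```bash
python3 -c "
from h import *
b=cv2.imread('pics/w6.png'); d=cv2.imread('pics/w2.png')
z=lambda g,r,c:cv2.resize(g[r:r+44,c:c+60],None,fx=6.5,fy=6.5,interpolation=cv2.INTER_CUBIC)
cv2.imwrite('pics/cr.png',np.vstack([np.hstack([z(b,80,430-10),z(d,28,470)]),np.hstack([z(b,218,398),z(d,162,466-10)])]))
cv2.imwrite('pics/cr6.png',cv2.resize(b[70:260,370:500],None,fx=3.1,fy=3.1,interpolation=cv2.INTER_CUBIC))
"
```

```text
(no output)
```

View pics/cr.png

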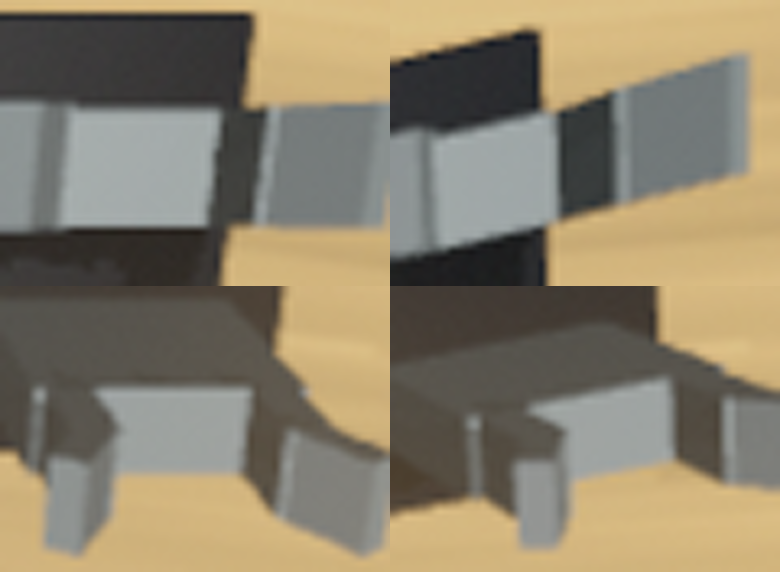

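View pics/cr6.png

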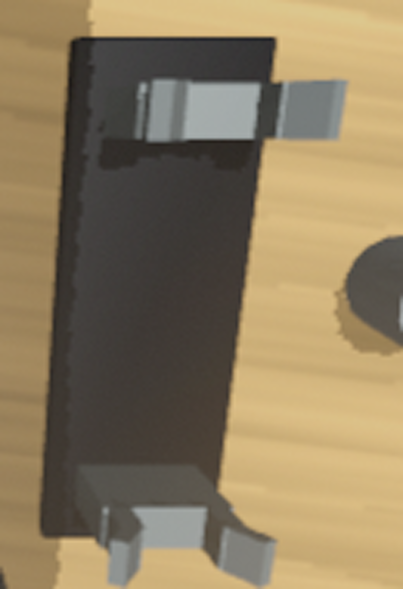

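```bash
python3 - <<'E'
from h import *
a=load("w6");b=load("w2")
def P(u,v,c0,r0): return (c0+(u+.5)/6.5-.5,r0+(v+.5)/6.5-.5)
L={"f-78":((222,110),(163,112),'n'),"f-62":((208,228),(168,218),'n'),"f62":((252,102),(282,92),'f'),"f78":((242,186),(286,174),'f'),
"w-78":((267,108),(224,92),'n'),"w-62":((254,225),(232,205),'n'),"w62":((290,143),(336,111),'f'),"w78":((278,232),(336,200),'f')}
o={'n':((420,80),(470,28)),'f':((398,218),(456,162))}
X={}
for k,(p,q,s) in L.items():
    p=P(*p,*o[s][0]);q=P(*q,*o[s][1]); x,e=tri((a,p),(b,q)); X[k]=x; z=.05 if k[0]=='f' else .066
    print(k,x.round(4),round(e,4),plane(a,p,z)[:2].round(4),plane(b,q,z)[:2].round(4)); X[k+'a']=plane(a,p,z);X[k+'b']=plane(b,q,z)
for s in('','a','b'):
  for w in 'fw':
    n=(X[w+'-78'+s]+X[w+'-62'+s])/2;f=(X[w+'62'+s]+X[w+'78'+s])/2;d=(f-n)[:2];yaw=np.arctan2(d[1],d[0]);m=(n+f)/2
    c=m[:2]-.013*np.array([-np.sin(yaw),np.cos(yaw)]); print(s,w,"yaw",round(yaw,4),"L",np.linalg.norm(d).round(4),"ctr",c.round(4),"z",n[2].round(4),f[2].round(4))
# base corners
C6=[(70,38),(276,38),(217,537),(40,535)]
C=[plane(a,(370+(u+.5)/3.1-.5,70+(v+.5)/3.1-.5),.01) for u,v in C6[1:3]+C6[0:1]]
print(np.round(C,4))
E
```

```text
f-78 [0.5194 0.2069 0.0452] 0.0 [0.5198 0.2049] [0.5201 0.2042]
f-62 [0.5355 0.2079 0.048 ] 0.0004 [0.5359 0.2072] [0.5353 0.2066]
f62 [0.6585 0.2245 0.0487] 0.0001 [0.6579 0.2238] [0.6582 0.2238]
f78 [0.6739 0.2267 0.0489] 0.0002 [0.6733 0.226 ] [0.6737 0.2262]
w-78 [0.5203 0.2045 0.0654] 0.0 [0.5203 0.2042] [0.5204 0.2041]
w-62 [0.5356 0.2061 0.0674] 0.0003 [0.5353 0.2066] [0.5358 0.2071]
w62 [0.658  0.2243 0.065 ] 0.0001 [0.6576 0.2238] [0.6576 0.2235]
w78 [0.6751 0.2279 0.0622] 0.0 [0.6732 0.2259] [0.6737 0.2254]
 f yaw 0.1303 L 0.14 ctr [0.5985 0.2036] z 0.0466 0.0488
 w yaw 0.1489 L 0.1401 ctr [0.5992 0.2028] z 0.0664 0.0636
a f yaw 0.1361 L 0.139 ctr [0.5985 0.2026] z 0.05 0.05
a w yaw 0.1405 L 0.139 ctr [0.5984 0.2023] z 0.066 0.066
b f yaw 0.1404 L 0.1396 ctr [0.5986 0.2023] z 0.05 0.05
b w yaw 0.1363 L 0.1388 ctr [0.5987 0.2022] z 0.066 0.066
[[0.5012 0.2228 0.01  ]
 [0.686  0.2505 0.01  ]
 [0.5105 0.1535 0.01  ]]
```

```bash
python3 - <<'E'
from h import *
c=load("w6"); p,M=st()
for y in(-.11,-.05,0):
  for x in(-.01,.01):
    print(y,x,proj(c,p+M@np.array([x,y,.148])).round(1))
g=cv2.imread("pics/w6.png").astype(int)
for r in(40,135,225): print(r,[int(v) for v in np.where(np.abs(np.diff(g[r,285:370].sum(1)))>60)[0]+285])
print([int(v) for v in np.where(np.abs(np.diff(g[10:40,325].sum(1)))>60)[0]+10])
need([.5985,.2024,.30],np.pi/2+.138)
E
```

```text
t 7.8 p [0.6266 0.0994 0.3607] xyaw 1.7045 z [-0.0105 -0.004  -0.9999] F [-0.4 -1.  -3.7] w 0.222
-0.11 -0.01 [297.2  17.5]
-0.11 0.01 [353.2  17.6]
-0.05 -0.01 [301.6 180.3]
-0.05 0.01 [348.8 180.4]
0 -0.01 [304.4 281.5]
0 0.01 [346.1 281.5]
40 [352]
135 [351]
225 []
[]
t 7.8 p [0.6266 0.0994 0.3607] xyaw 1.7045 z [-0.0105 -0.004  -0.9999] F [-0.4 -1.  -3.7] w 0.222
shift units [ 2.119 -0.27   1.212] turn units [-0.125  0.029 -0.05 ]
```

```bash
python3 - <<'E'
from h import *
c=load("w6")
i=cv2.imread("pics/w6.png"); cv2.imwrite("pics/w6b.png",cv2.resize(i[10:300,280:370],None,fx=2,fy=2,interpolation=cv2.INTER_CUBIC))
cv2.imwrite("pics/w6e.png",cv2.resize(i[10:60,285:370],None,fx=8,fy=8,interpolation=cv2.INTER_CUBIC))
g=i.astype(int).sum(2)
for r in range(30,230,20): print(r,g[r,294:308].tolist(),g[r,345:357].tolist())
E
```

```text
30 [500, 500, 500, 502, 502, 467, 422, 471, 495, 513, 514, 512, 513, 515] [524, 526, 527, 531, 526, 507, 473, 414, 360, 370, 371, 372]
50 [524, 523, 523, 522, 521, 484, 431, 463, 484, 506, 514, 513, 515, 515] [526, 528, 528, 530, 521, 492, 458, 403, 361, 378, 378, 378]
70 [534, 532, 532, 530, 531, 530, 483, 418, 475, 501, 515, 515, 515, 516] [524, 527, 528, 529, 511, 475, 416, 368, 385, 385, 381, 381]
90 [531, 531, 531, 531, 534, 534, 500, 449, 466, 488, 510, 516, 515, 517] [526, 528, 530, 522, 495, 459, 408, 371, 391, 391, 390, 387]
110 [512, 515, 516, 515, 520, 520, 521, 487, 442, 479, 504, 516, 516, 517] [525, 529, 526, 512, 475, 417, 369, 389, 389, 389, 391, 386]
130 [516, 515, 515, 514, 514, 514, 513, 492, 465, 471, 496, 515, 520, 517] [527, 528, 521, 491, 460, 439, 401, 364, 403, 401, 403, 403]
150 [517, 516, 515, 515, 515, 515, 515, 514, 480, 442, 485, 510, 521, 519] [527, 527, 512, 475, 427, 460, 529, 472, 372, 396, 394, 396]
170 [547, 548, 550, 549, 547, 547, 549, 546, 524, 479, 472, 495, 517, 520] [526, 518, 493, 459, 448, 491, 527, 531, 490, 396, 391, 391]
190 [521, 521, 519, 517, 515, 516, 512, 511, 509, 472, 439, 485, 511, 521] [524, 510, 475, 428, 464, 533, 530, 525, 526, 499, 427, 388]
210 [390, 387, 386, 386, 383, 382, 383, 378, 376, 362, 401, 470, 501, 518] [517, 493, 455, 406, 367, 382, 382, 381, 380, 384, 382, 381]
```

View pics/w6e.png

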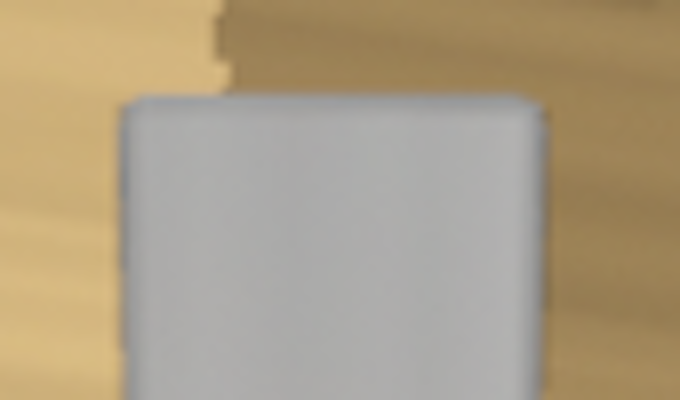

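{"method": "servo_tool", "body": {
  "motion": [
    [[0.3, -0.05, 0, 0.1, 0, 0], [0.5, -0.07, 0.1, 0.1, 0, -0.05], [0.6, -0.08, 0.3, 0, 0, 0], [0.5, -0.07, 0.3, 0, 0, 0], [0.2, 0, 0.3, 0, 0, 0], [0, 0, 0.2, 0, 0, 0], [0, 0, 0, 0, 0, 0], [0, 0, 0, 0, 0, 0]]
  ]
}}

```text
clock: 8.6
position: [0.598, 0.1969, 0.2996]
ee_rot: [0.663, 0.749, -0.013, -0.007]
ft_force: [-0.4, -0.4, -3.4]
grip_width: 0.219
```

```bash
python3 -c "
from h import *
need([.5985,.2024,.25],np.pi/2+.138);snap('wrist','w7')"
```

```text
t 8.6 p [0.598  0.1969 0.2996] xyaw 1.6926 z [-0.0277 -0.0095 -0.9996] F [-0.4 -0.4 -3.4] w 0.219
shift units [0.114 0.052 0.99 ] turn units [-0.329  0.067 -0.186]
```

View pics/w7.png

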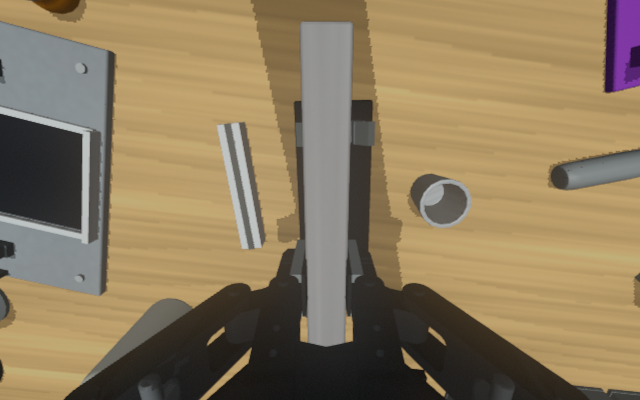

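{"method": "servo_tool", "body": {
  "motion": [
    [[0.14, 0.14, 0.1, 0, 0.07, -0.18], [0, 0, 0.3, 0, 0, 0], [0, 0, 0.3, 0, 0, 0], [0, 0, 0.2, 0, 0, 0], [0, 0, 0, 0, 0, 0], [0, 0, 0, 0, 0, 0]]
  ]
}}

```text
clock: 9.25
position: [0.6045, 0.2019, 0.2508]
ee_rot: [0.658, 0.753, -0.01, -0.009]
ft_force: [0.1, 0.9, -3.7]
grip_width: 0.218
```

```bash
python3 -c "
from h import *
need([.6025,.2035,.226],np.pi/2+.138);c=snap('wrist','w8');p,M=st();print('barc',p+M[:,2]*.162)
i=cv2.imread('pics/w8.png');cv2.imwrite('pics/w8c.png',cv2.resize(i[0:240,240:420],None,fx=3,fy=2.5))
for x in(-78,-62):
  for y,z in((-13,66),(13,66),(-22.5,77),(22.5,77)):
    a=.138; print(x,y,z,proj(c,[.5985+x/1e3*np.cos(a)-y/1e3*np.sin(a),.2024+x/1e3*np.sin(a)+y/1e3*np.cos(a),z/1e3]).round(1))"
```

```text
t 9.25 p [0.6045 0.2019 0.2508] xyaw 1.7051 z [-0.0275 -0.0038 -0.9996] F [ 0.1  0.9 -3.7] w 0.218
shift units [ 0.036 -0.022  0.496] turn units [-0.318  0.    -0.043]
t 9.3 p [0.6045 0.2019 0.2507] xyaw 1.705 z [-0.0277 -0.0038 -0.9996] F [ 0.7  0.2 -4.1] w 0.222
barc [0.59996558 0.20130151 0.08880895]
-78 -13 66 [303.  108.5]
-78 13 66 [352.6 108.3]
-78 -22.5 77 [281.7 108.1]
-78 22.5 77 [374.2 107.8]
-62 -13 66 [303.8 139.6]
-62 13 66 [351.9 139.4]
-62 -22.5 77 [283.3 141.5]
-62 22.5 77 [372.8 141.2]
```

View pics/w8c.png

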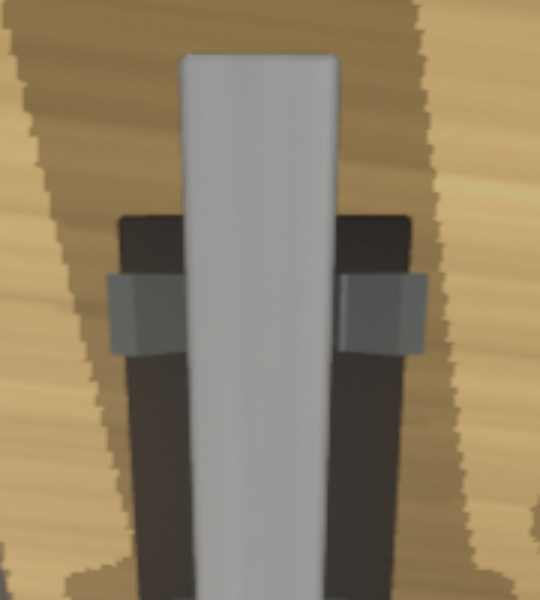

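{"method": "servo_tool", "body": {
  "motion": [
    [[0.03, 0, 0.1, 0, 0, -0.04], [0, 0, 0.1, 0, 0, 0], [0, 0, 0.1, 0, 0, 0], [0, 0, 0.08, 0, 0, 0], [0, 0, 0, 0, 0, 0]]
  ]
}}

```text
clock: 9.8
position: [0.6039, 0.2038, 0.2314]
ee_rot: [0.656, 0.754, -0.01, -0.009]
ft_force: [-0.5, -0.7, -3.1]
grip_width: 0.219
```

```bash
python3 -c "
from h import *
need([.6025,.2035,.226],np.pi/2+.138)"
```

```text
t 9.8 p [0.6039 0.2038 0.2314] xyaw 1.7093 z [-0.0258 -0.0029 -0.9997] F [-0.5 -0.7 -3.1] w 0.219
shift units [-0.003 -0.026  0.108] turn units [-0.297 -0.008  0.006]
```

{"method": "servo_tool", "body": {
  "motion": [
    [[0, 0, 0.04, 0, 0, 0], [0, 0, 0.04, 0, 0, 0], [0, 0, 0, 0, 0, 0]]
  ]
}}

```text
clock: 10.1
position: [0.604, 0.2038, 0.2279]
ee_rot: [0.656, 0.754, -0.009, -0.009]
ft_force: [-2.1, 0.4, 0.1]
grip_width: 0.219
```

{"method": "servo_tool", "body": {
  "motion": [
    [[0, 0, 0.03, 0, 0, 0], [0, 0, 0, 0, 0, 0]]
  ]
}}

```text
clock: 10.3
position: [0.6043, 0.2038, 0.2277]
ee_rot: [0.657, 0.754, -0.008, -0.008]
ft_force: [-3.1, -0.7, 1.1]
grip_width: 0.222
```

```bash
python3 -c "
from h import *
st();c=snap('scene','s9');i=cv2.imread('pics/s9.png');cv2.imwrite('pics/s9c.png',cv2.resize(i[150:280,340:470],None,fx=4.5,fy=4.5,interpolation=cv2.INTER_CUBIC))"
```

```text
t 10.3 p [0.6043 0.2038 0.2277] xyaw 1.7091 z [-0.0238 -0.0017 -0.9997] F [-3.1 -0.7  1.1] w 0.222
```

View pics/s9c.png

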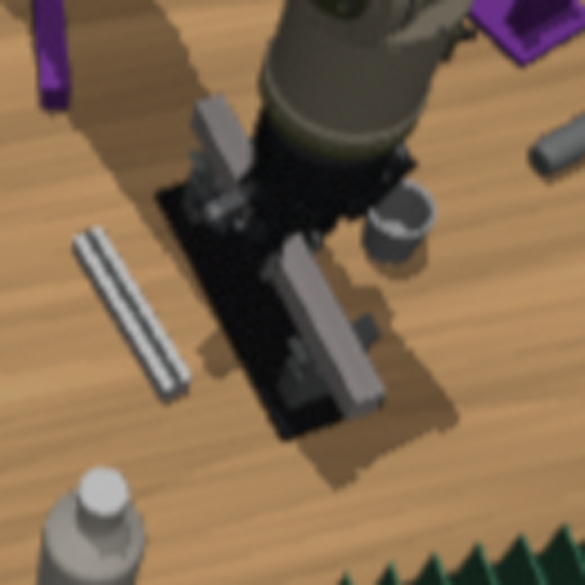

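{"method": "servo_tool", "body": {
  "motion": [
    [[0, 0, 0.05, -0.05, 0, 0], [0, 0, 0.03, -0.05, 0, 0], [0, 0, 0, 0, 0, 0]]
  ]
}}

```text
clock: 10.65
position: [0.6043, 0.2039, 0.2267]
ee_rot: [0.657, 0.754, -0.004, -0.006]
ft_force: [0.1, -0.5, -2.7]
grip_width: 0.22
```

```bash
python3 -c "
from h import *
st();from workcell import status;print(status.get_obs()['torque'])"
```

```text
t 10.65 p [0.6043 0.2039 0.2267] xyaw 1.709 z [-0.0139  0.001  -0.9999] F [ 0.1 -0.5 -2.7] w 0.22
[-0.06606137 -0.1999738  -0.03514285]
```

{"method": "servo_tool", "body": {
  "motion": [
    [[0, 0, 0.04, 0, 0, 0], [0, 0, 0.03, 0, 0, 0], [0, 0, 0, 0, 0, 0]]
  ]
}}

```text
clock: 10.95
position: [0.6045, 0.2038, 0.2265]
ee_rot: [0.657, 0.754, -0.003, -0.006]
ft_force: [-0.9, 0.2, -2.3]
grip_width: 0.221
```

```bash
python3 -c "
from h import *
st();from workcell import status;print(status.get_obs()['torque'])"
```

```text
t 10.95 p [0.6045 0.2038 0.2265] xyaw 1.7089 z [-0.0128  0.0023 -0.9999] F [-0.9  0.2 -2.3] w 0.221
[-0.06539343 -0.0163885  -0.02769682]
```

{"method": "servo_tool", "body": {
  "motion": [
    [[0, 0, 0.08, 0, 0, 0], [0, 0, 0.06, 0, 0, 0], [0, 0, 0, 0, 0, 0]]
  ]
}}

```text
clock: 11.25
position: [0.6048, 0.2035, 0.2268]
ee_rot: [0.657, 0.754, -0.002, -0.006]
ft_force: [0.2, -0.7, -3.8]
grip_width: 0.22
```

```bash
python3 -c "
from h import *
st();from workcell import status;print(status.get_obs()['torque'])"
```

```text
t 11.25 p [0.6048 0.2035 0.2268] xyaw 1.7085 z [-0.0118  0.0047 -0.9999] F [ 0.2 -0.7 -3.8] w 0.22
[-0.0621767  -0.04689655 -0.00080612]
```

{"method": "servo_tool", "body": {
  "motion": [
    [[0, 0, 0.06, 0, 0, 0], [0, 0, 0, 0, 0, 0], [0, 0, 0, 0, 0, 0], [0, 0, 0, 0, 0, 0], [0, 0, 0, 0, 0, 0], [0, 0, 0, 0, 0, 0]]
  ],
  "jaw": 125
}}

```text
clock: 11.85
position: [0.6051, 0.2038, 0.2216]
ee_rot: [0.657, 0.754, -0.002, -0.006]
ft_force: [0.5, -0.1, 0.2]
grip_width: 0.512
```

```bash
python3 -c "
from h import *
st();c=snap('wrist','w10')"
```

```text
t 11.85 p [0.6051 0.2038 0.2216] xyaw 1.7087 z [-0.0112  0.0043 -0.9999] F [ 0.5 -0.1  0.2] w 0.512
```

View pics/w10.png

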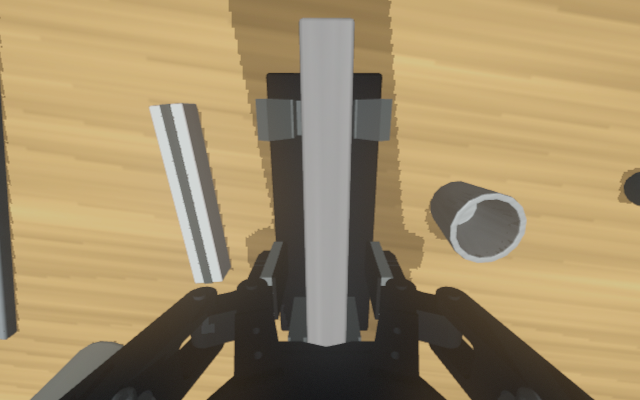

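{"method": "servo_tool", "body": {
  "motion": [
    [[0, 0, -0.2, 0, 0, 0], [0, 0, -0.4, 0, 0, 0], [0, 0, -0.7, 0, 0, 0], [0, 0, -0.8, 0, 0, 0], [0, 0, -0.6, 0, 0, 0], [-0.5, 0.4, -0.4, 0, 0, 0], [-0.5, 0.4, 0, 0, 0, 0], [-0.2, 0.2, 0, 0, 0, 0], [0, 0, 0, 0, 0, 0], [0, 0, 0, 0, 0, 0]]
  ]
}}

```text
clock: 12.9
position: [0.6652, 0.1496, 0.3903]
ee_rot: [0.656, 0.755, 0.0, -0.004]
ft_force: [0.6, -0.2, -0.6]
grip_width: 0.51
```

```bash
python3 -c "
from h import *
st();c=snap('wrist','w11')"
```

```text
t 12.9 p [0.6652 0.1496 0.3903] xyaw 1.7109 z [-0.006  0.006 -1.   ] F [ 0.6 -0.2 -0.6] w 0.51
```

View pics/w11.png

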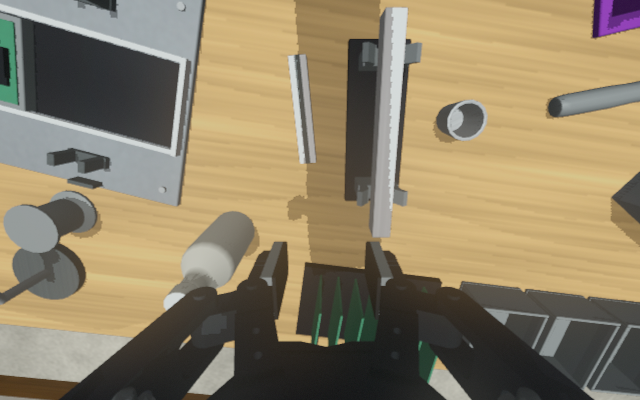

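```bash
python3 -c "
from h import *
i=cv2.imread('pics/w11.png')
z=lambda r,c:cv2.resize(i[r:r+50,c:c+60],None,fx=6.5,fy=6.5,interpolation=cv2.INTER_CUBIC)
cv2.imwrite('pics/w11c.png',np.hstack([z(0,360),z(195,355)]))"
```

```text
(no output)
```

View pics/w11c.png

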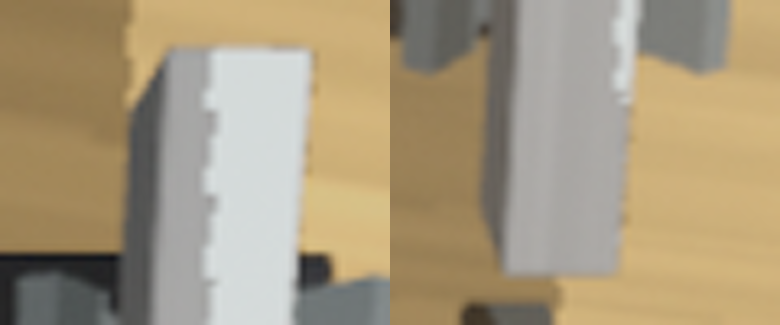

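```bash
python3 - <<'E'
from h import *
c=load("w11");P=lambda u,v,c0,r0:(c0+(u+.5)/6.5-.5,r0+(v+.5)/6.5-.5)
L=[P(168,48,360,0),P(311,50,360,0),P(503-390,275,355,195),P(620-390,275,355,195)]
q=np.array([plane(c,p,.078) for p in L]);d=(q[2]+q[3]-q[0]-q[1])/2;m=q.mean(0)
print(q.round(4),m.round(4),"yaw",np.arctan2(d[1],d[0]),np.linalg.norm(d), np.linalg.norm(q[0]-q[1]),np.linalg.norm(q[2]-q[3]))
e=(m-[.5985,.2024,.078])[:2];a=.138;print("rest frame err",e@[np.cos(a),np.sin(a)],e@[-np.sin(a),np.cos(a)])
# feeder / lever
t=load("t1");y=-.129; fx=np.array([np.cos(y),np.sin(y)]);fy=np.array([-np.sin(y),np.cos(y)]);seat=np.array([.597,-.1283]);o=seat-.035*fy;print("feeder o",o)
for n,X in (("pivot",[.5788,-.2717]),("knob",[.4739,-.3199])): print(n,(np.array(X)-o)@fx,(np.array(X)-o)@fy)
E
```

```text
[[0.4968 0.1797 0.078 ]
 [0.4943 0.1985 0.078 ]
 [0.7122 0.2094 0.078 ]
 [0.7095 0.229  0.078 ]] [0.6032 0.2042 0.078 ] yaw 0.13889763990820728 0.21738966751405395 0.018980551693563143 0.01979041228271668
rest frame err 0.004923227092075824 0.0010855146691405475
feeder o [ 0.59249751 -0.16300919]
pivot 0.0003985600216375243 -0.10954978778922211
knob -0.0974292599661459 -0.17084389547044904
```

Bar check from the wrist view: 5 mm off along the bar, 1 mm across, yaw 0.139 against the rest's 0.138. It is seated. On to the lever.

{"method": "servo_tool", "body": {
  "motion": [
    [[-0.5, -0.2, 0, 0, 0, 0.26], [-0.86, -0.33, 0, 0, 0, 0.26], [-0.86, -0.33, 0, 0, 0, 0.26], [-0.86, -0.33, 0, 0, 0, 0.26], [-0.86, -0.33, 0, 0, 0, 0.26], [-0.86, -0.33, 0, 0, 0, 0.26], [-0.86, -0.33, 0, 0, 0, 0.26], [-0.86, -0.33, 0, 0, 0, 0.26], [-0.86, -0.33, 0, 0, 0, 0.26], [-0.86, -0.33, 0, 0, 0, 0.26], [-0.86, -0.33, 0, 0, 0, 0.26], [-0.8, -0.33, 0, 0, 0, 0.2]]
  ],
  "jaw": 255
}}

```text
clock: 14.15
position: [0.4757, -0.3426, 0.3844]
ee_rot: [0.743, 0.67, 0.003, -0.009]
ft_force: [1.1, -0.7, 0.1]
grip_width: -0.001
```

```bash
cat >> h.py <<'E'
O=np.array([.5925,-.163]);FX=np.array([np.cos(.129),-np.sin(.129)]);FY=np.array([np.sin(.129),np.cos(.129)])
def F(X,Y,z): q=O+X/1e3*FX+Y/1e3*FY; return [q[0],q[1],z]
def inF(p): return ((np.array(p)[:2]-O)@FX*1e3).round(1),((np.array(p)[:2]-O)@FY*1e3).round(1)
E
python3 -c "
from h import *
need(F(-98,-215,.256),np.pi/2-.129);c=snap('wrist','w12')"
```

```text
t 14.15 p [ 0.4757 -0.3426  0.3844] xyaw 1.4672 z [-0.0079  0.0179 -0.9998] F [ 1.1 -0.7  0.1] w -0.001
shift units [-0.479 -0.091  2.562] turn units [-0.114 -0.194  0.292]
```

View pics/w12.png

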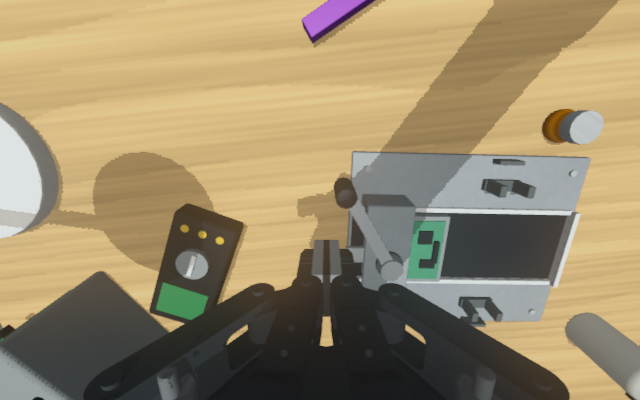

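```bash
python3 -c "
from h import *
c=load('w12');i=cv2.imread('pics/w12.png');cv2.imwrite('pics/w12c.png',cv2.resize(i[165:290,295:420],None,fx=5,fy=5,interpolation=cv2.INTER_CUBIC))
print('pred top',proj(c,F(-98,-170,.117)),'pred bot',proj(c,F(-98,-170,.071)))"
```

```text
pred top [347.15584144 198.97864248] pred bot [343.2248803  185.46211177]
```

View pics/w12c.png

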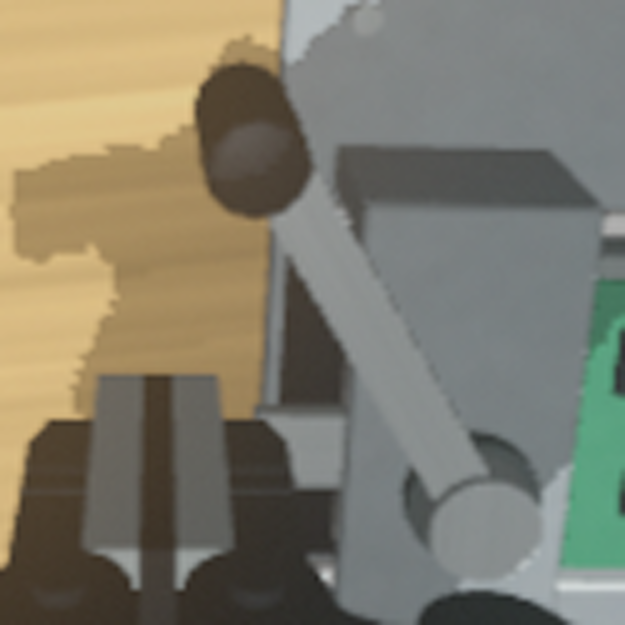

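{"method": "servo_tool", "body": {
  "motion": [
    [[-0.48, -0.1, 0, -0.11, -0.2, 0.29], [0, 0, 0.2, 0, 0, 0], [0, 0, 0, 0, 0, 0], [0, 0, 0, 0, 0, 0]]
  ]
}}

```text
clock: 14.6
position: [0.4615, -0.3721, 0.3742]
ee_rot: [0.755, 0.656, -0.001, 0.0]
ft_force: [0.8, -0.1, 0.1]
grip_width: -0.0
```

```bash
python3 -c "
from h import *
need(F(-98,-215,.256),np.pi/2-.129)"
```

```text
t 14.6 p [ 0.4615 -0.3721  0.3742] xyaw 1.4303 z [-0.0016 -0.0023 -1.    ] F [ 0.8 -0.1  0.1] w -0.0
shift units [0.191 0.101 2.364] turn units [-0.014  0.029 -0.132]
```

{"method": "servo_tool", "body": {
  "motion": [
    [[0.1, 0.1, 0.3, 0, 0, -0.13], [0, 0, 0.5, 0, 0, 0], [0, 0, 0.5, 0, 0, 0], [0, 0, 0.5, 0, 0, 0], [0, 0, 0.4, 0, 0, 0], [0, 0, 0.1, 0, 0, 0], [0, 0, 0, 0, 0, 0], [0, 0, 0, 0, 0, 0]]
  ]
}}

```text
clock: 15.4
position: [0.4745, -0.3572, 0.2516]
ee_rot: [0.745, 0.667, 0.001, -0.001]
ft_force: [-0.6, -1.1, -0.5]
grip_width: 0.003
```

```bash
python3 -c "
from h import *
need(F(-100,-195,.256),np.pi/2-.129);p,M=st();print(inF(p));c=snap('wrist','w13')"
```

```text
t 15.4 p [ 0.4745 -0.3572  0.2516] xyaw 1.461 z [ 3.0e-04  2.4e-03 -1.0e+00] F [-0.6 -1.1 -0.5] w 0.003
shift units [ 0.259 -0.154 -0.088] turn units [ 0.    -0.028  0.22 ]
t 15.4 p [ 0.4745 -0.3572  0.2516] xyaw 1.461 z [ 3.0e-04  2.4e-03 -1.0e+00] F [-0.6 -1.1 -0.5] w 0.003
(np.float64(-92.1), np.float64(-207.8))
```

View pics/w13.png

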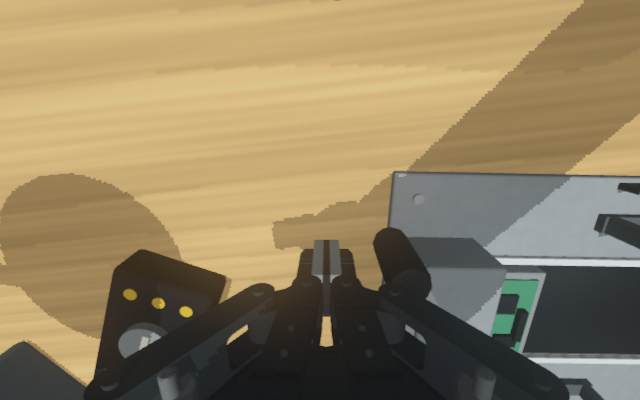

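{"method": "servo_tool", "body": {
  "motion": [
    [[0.1, -0.16, -0.09, 0, 0, 0.22], [0.2, 0, 0, 0, 0, 0], [0.25, -0.08, 0, 0, 0, 0], [0.25, -0.08, 0, 0, 0, 0], [0.25, -0.06, 0, 0, 0, 0], [0.25, -0.04, 0, 0, 0, 0]]
  ]
}}

```text
clock: 16.05
position: [0.4562, -0.2928, 0.2592]
ee_rot: [0.755, 0.656, -0.003, 0.003]
ft_force: [0.0, -6.4, -4.1]
grip_width: 0.0
```

```bash
python3 -c "
from h import *
p,M=st();print(inF(p));c=snap('wrist','w14');snap('top','t14')
i=cv2.imread('pics/t14.png');cv2.imwrite('pics/t14c.png',cv2.resize(i[130:240,300:430],None,fx=5,fy=5,interpolation=cv2.INTER_CUBIC))"
```

```text
t 16.05 p [ 0.4562 -0.2928  0.2592] xyaw 1.4302 z [-8.0e-04 -7.9e-03 -1.0e+00] F [ 0.  -6.4 -4.1] w 0.0
(np.float64(-118.5), np.float64(-146.3))
```

View pics/w14.png

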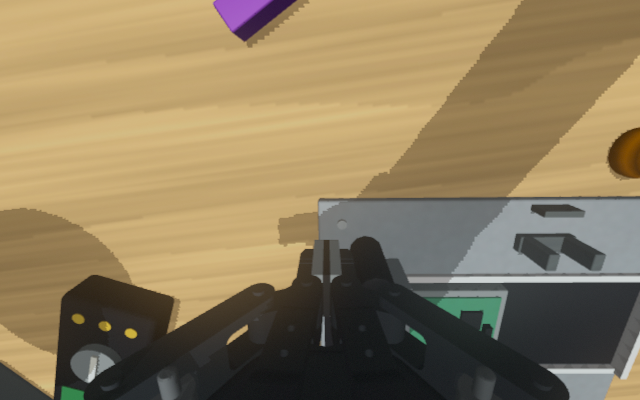

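View pics/t14c.png

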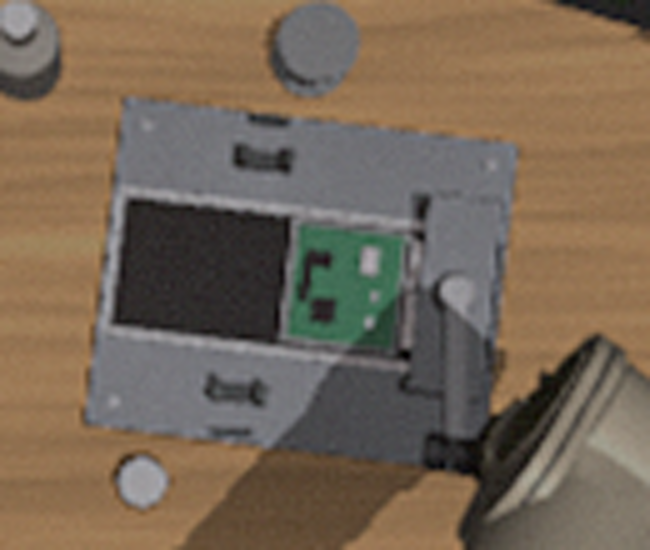

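{"method": "servo_tool", "body": {
  "motion": [
    [[0.25, 0, 0, 0, 0, 0], [0.28, 0.05, 0, 0, 0, 0], [0.28, 0.07, 0, 0, 0, 0], [0.28, 0.09, 0, 0, 0, 0], [0.25, 0.1, 0, 0, 0, 0]]
  ]
}}

```text
clock: 16.65
position: [0.4762, -0.2332, 0.2602]
ee_rot: [0.758, 0.652, -0.007, 0.003]
ft_force: [-5.9, -7.0, -0.7]
grip_width: 0.004
```

```bash
python3 -c "
from h import *
p,M=st();print(inF(p));c=snap('wrist','w15');snap('top','t15')
i=cv2.imread('pics/t15.png');cv2.imwrite('pics/t15c.png',cv2.resize(i[130:240,300:430],None,fx=5,fy=5,interpolation=cv2.INTER_CUBIC))"
```

```text
t 16.65 p [ 0.4762 -0.2332  0.2602] xyaw 1.4215 z [-0.0062 -0.0136 -0.9999] F [-5.9 -7.  -0.7] w 0.004
(np.float64(-106.3), np.float64(-84.5))
```

View pics/t15c.png

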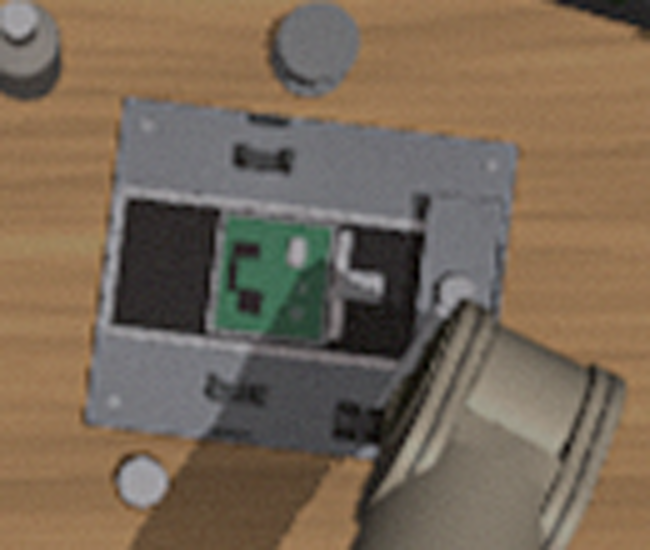

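View pics/w15.png

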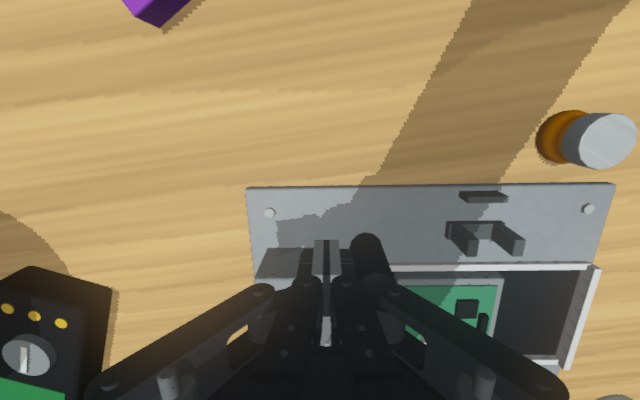

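{"method": "servo_tool", "body": {
  "motion": [
    [[0.2, 0.08, 0, 0, 0, 0], [0.2, 0.08, 0, 0, 0, 0], [0.2, 0.05, 0, 0, 0, 0], [0.2, 0.03, 0, 0, 0, 0]]
  ]
}}

```text
clock: 17.15
position: [0.4863, -0.2143, 0.2605]
ee_rot: [0.764, 0.645, -0.018, 0.011]
ft_force: [-8.7, -38.8, -4.4]
grip_width: -0.003
```

```bash
python3 -c "
from h import *
p,M=st();print(inF(p));c=snap('wrist','w16');snap('top','t16')
i=cv2.imread('pics/t16.png');cv2.imwrite('pics/t16c.png',cv2.resize(i[130:240,300:430],None,fx=5,fy=5,interpolation=cv2.INTER_CUBIC))"
```

```text
t 17.15 p [ 0.4863 -0.2143  0.2605] xyaw 1.4028 z [-0.0136 -0.039  -0.9991] F [ -8.7 -38.8  -4.4] w -0.003
(np.float64(-98.7), np.float64(-64.5))
```

View pics/t16c.png

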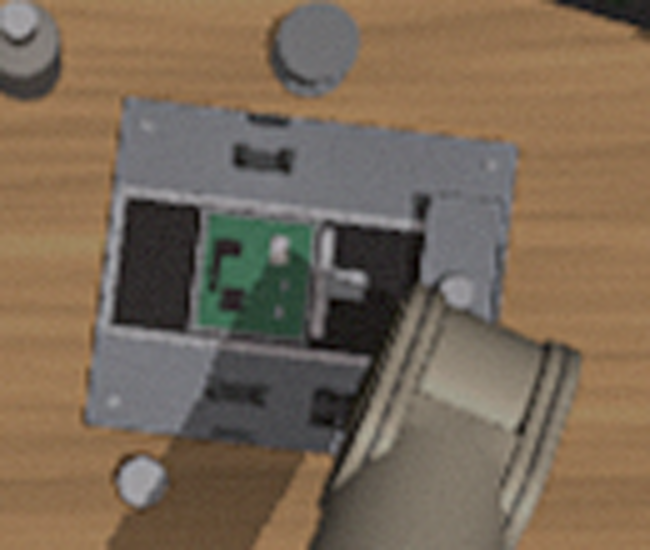

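View pics/w16.png

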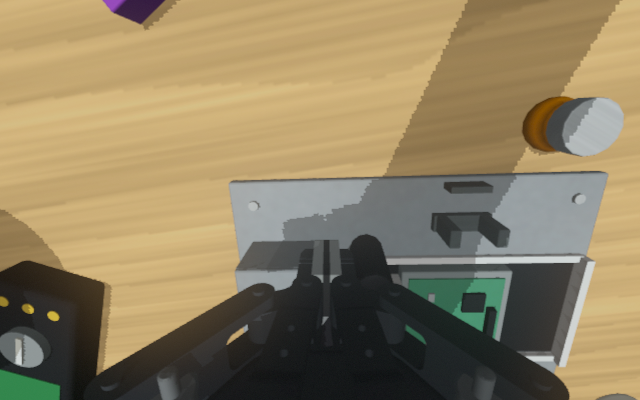

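```bash
python3 -c "
from h import *
for n in('t14','t16'):
  c=load(n);g=c['color'][:,:,::-1];h=cv2.cvtColor(np.ascontiguousarray(g),cv2.COLOR_BGR2HSV)[130:240,300:430]
  m=((h[...,0]>60)&(h[...,0]<95)&(h[...,1]>70)).astype(np.uint8);m=cv2.morphologyEx(m,cv2.MORPH_CLOSE,np.ones((9,9)))
  cn=max(cv2.findContours(m,0,2)[0],key=cv2.contourArea);r=cv2.minAreaRect(cn);print(n,r,inF(plane(c,(r[0][0]+300,r[0][1]+130),.028)))
"
```

```text
t14 ((68.70000457763672, 56.900001525878906), (20.217662811279297, 21.706077575683594), 7.125016689300537) (np.float64(-0.3), np.float64(-35.1))
t16 ((50.54615783691406, 54.63077163696289), (20.093624114990234, 21.706079483032227), 7.125016689300537) (np.float64(0.0), np.float64(32.6))
```

{"method": "servo_tool", "body": {
  "motion": [
    [[-0.2, -0.02, 0, 0, 0, 0], [-0.3, -0.1, 0, 0, 0, 0], [-0.4, -0.1, 0, 0, 0, 0], [-0.4, -0.1, 0, 0, 0, 0], [-0.4, 0, 0, 0, 0, 0], [-0.4, 0.05, 0, 0, 0, 0], [-0.4, 0.08, 0, 0, 0, 0], [-0.4, 0.1, 0, 0, 0, 0], [-0.4, 0.1, 0, 0, 0, 0], [-0.3, 0, 0, 0, 0, 0], [0, 0, 0, 0, 0, 0]]
  ]
}}

```text
clock: 18.35
position: [0.4549, -0.4036, 0.2735]
ee_rot: [0.765, 0.644, -0.013, 0.016]
ft_force: [-0.7, -0.5, -0.0]
grip_width: -0.001
```

```bash
python3 -c "
from h import *
p,M=st();print(inF(p));c=snap('wrist','w17')"
```

```text
t 18.35 p [ 0.4549 -0.4036  0.2735] xyaw 1.3984 z [ 0.0016 -0.041  -0.9992] F [-0.7 -0.5 -0. ] w -0.001
(np.float64(-105.5), np.float64(-256.3))
```

View pics/w17.png

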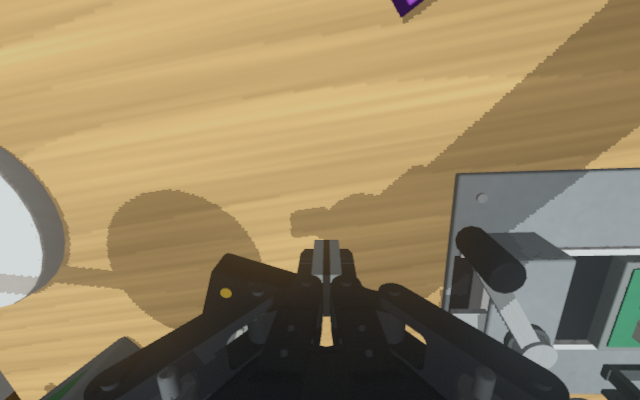

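Clear of the knob, no force. I'll lift away and wait for the lever to return.

{"method": "servo_tool", "body": {
  "motion": [
    [[0, 0, -0.5, 0, 0, 0], [0, 0, -0.7, 0, 0, 0], [0, -0.2, -0.7, 0, 0, 0], [-0.2, -0.4, -0.4, 0, 0, 0], [0, 0, 0, 0, 0, 0], [0, 0, 0, 0, 0, 0], [0, 0, 0, 0, 0, 0], [0, 0, 0, 0, 0, 0], [0, 0, 0, 0, 0, 0], [0, 0, 0, 0, 0, 0], [0, 0, 0, 0, 0, 0], [0, 0, 0, 0, 0, 0]]
  ]
}}

```text
clock: 19.6
position: [0.4285, -0.393, 0.3884]
ee_rot: [0.761, 0.649, -0.01, 0.012]
ft_force: [0.1, 0.5, 0.1]
grip_width: 0.0
```

{"method": "servo_tool", "body": {
  "motion": [
    [[0, 0, 0, 0, 0, 0], [0, 0, 0, 0, 0, 0], [0, 0, 0, 0, 0, 0], [0, 0, 0, 0, 0, 0], [0, 0, 0, 0, 0, 0], [0, 0, 0, 0, 0, 0], [0, 0, 0, 0, 0, 0], [0, 0, 0, 0, 0, 0]]
  ]
}}

```text
clock: 20.4
position: [0.4285, -0.3932, 0.3884]
ee_rot: [0.761, 0.648, -0.01, 0.012]
ft_force: [-0.4, -0.2, 0.5]
grip_width: -0.001
```

```bash
python3 -c "
from h import *
p,M=st();c=snap('wrist','w18');t=snap('top','t18');s=snap('scene','s18')
i=cv2.imread('pics/t18.png');cv2.imwrite('pics/t18c.png',cv2.resize(i[130:240,220:420],None,fx=4,fy=4,interpolation=cv2.INTER_CUBIC))
print('w18 knob top pred',proj(c,F(-98,-170,.117)))
h=cv2.cvtColor(i,cv2.COLOR_BGR2HSV)[130:240,300:430]
m=((h[...,0]>60)&(h[...,0]<95)&(h[...,1]>70)).astype(np.uint8);m=cv2.morphologyEx(m,cv2.MORPH_CLOSE,np.ones((9,9)))
cn=max(cv2.findContours(m,0,2)[0],key=cv2.contourArea);r=cv2.minAreaRect(cn);print(r,inF(plane(t,(r[0][0]+300,r[0][1]+130),.028)))
"
```

```text
t 20.4 p [ 0.4285 -0.3932  0.3884] xyaw 1.4111 z [ 0.0013 -0.0314 -0.9995] F [-0.4 -0.2  0.5] w -0.001
w18 knob top pred [422.13291624 232.56932787]
((50.50852966308594, 54.67747497558594), (20.33037757873535, 21.67405128479004), 6.709837436676025) (np.float64(-0.2), np.float64(32.8))
```

View pics/t18c.png

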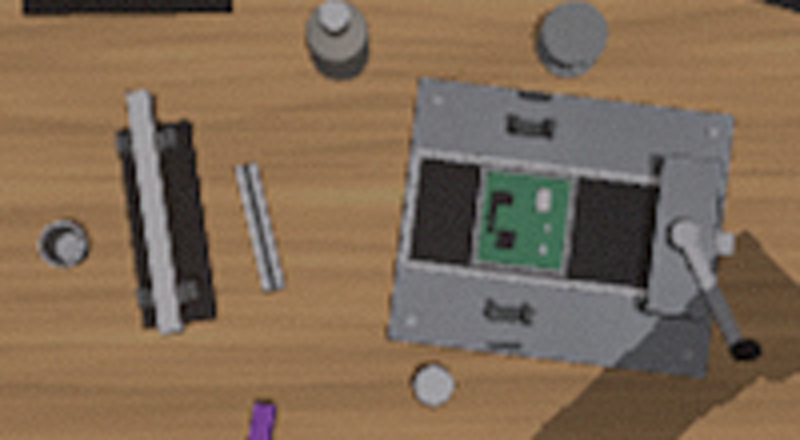

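View pics/s18.png

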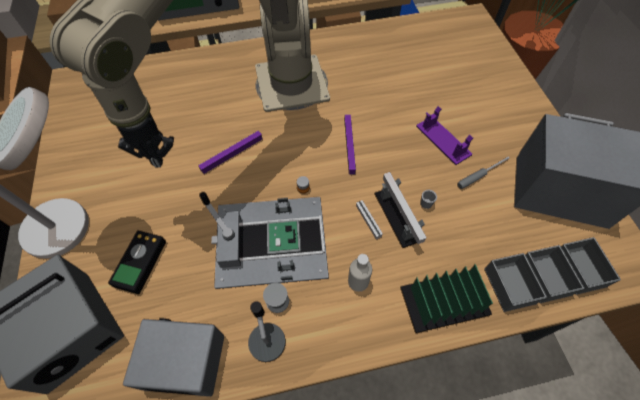

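View pics/w18.png

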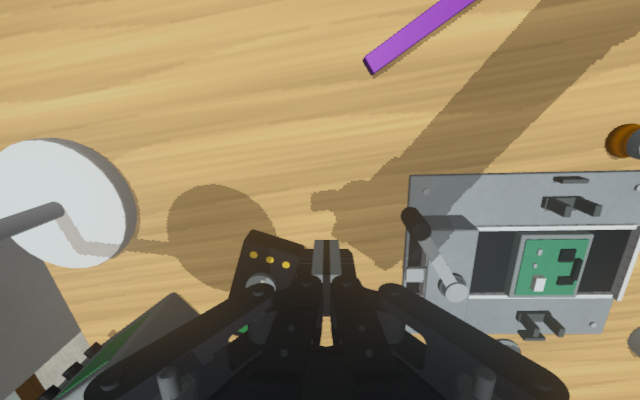

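```bash
python3 -c "
from h import *
snap('top','t19');snap('wrist','w19')
for n in('t1','t18','t19'):
  g=cv2.cvtColor(cv2.imread(f'pics/{n}.png'),cv2.COLOR_BGR2GRAY)[205:230,390:420].astype(float);w=np.clip(70-g,0,None);w[g>60]=0
  y,x=np.mgrid[205:230,390:420];print(n,(x*w).sum()/w.sum(),(y*w).sum()/w.sum())
i=cv2.imread('pics/w19.png');cv2.imwrite('pics/w19c.png',cv2.resize(i[195:310,390:480],None,fx=5,fy=5,interpolation=cv2.INTER_CUBIC))
c=load('w19');print(proj(c,F(-98,-170,.117)),proj(c,F(-98,-170,.071)),proj(c,F(0,-110,.073)))"
```

```text
t1 405.60912547528517 216.99011406844107
t18 405.1041666666667 216.72861842105263
t19 404.91046386192016 216.4848975188781
[422.12842012 232.58117488] [409.61719061 214.08971047] [456.43705612 291.58316978]
```

View pics/w19c.png

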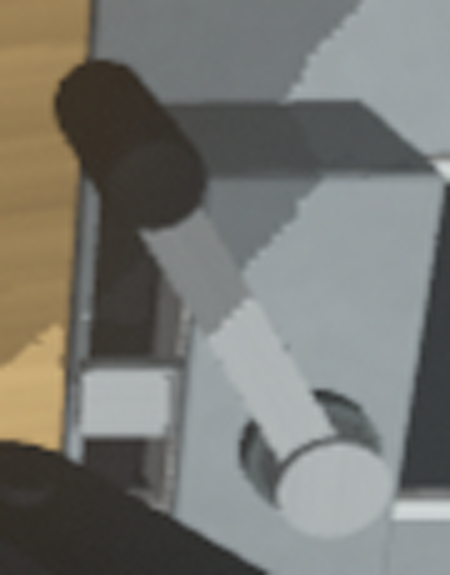

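```bash
python3 -c "
from workcell import order,status
o=status.get_obs();print(o['clock'],o['ft_force'],o['joint_velocities'].round(4));print(order.hand_in())"
```

```text
20.65 [-0.29503174  0.01535671 -1.0197787 ] [-0.0015 -0.0007  0.002   0.0004  0.0003 -0.0011 -0.0003]
the job is handed in; nothing more can be done
None
```

I moved the gate bar from the feeder brackets to the rest, pushed the lever to its stop to feed the carrier out, and let the lever return. I handed the job in at 20.65 s; no verdict was given.

- **Lift:** The bar went up about 79 mm almost straight. It sat slightly nose-down in the grip (about 0.03 rad), well inside the limit.
- **Placing:** My first few small lowering moves did not hold the bar against the cradle floor. I released it at about 1 mm by my estimate. Afterwards the wrist view showed it 5 mm off centre along its length, 1 mm off across, with yaw 0.139 against the rest's 0.138. That view assumed the seated height, so I did not measure the bar's height on its own.
- **Lever at the stop:** The force rose to about 39 N, well above the stop's 7 N. It came from the closed fingers on the knob.
- **Carrier:** The board centre read y 32.6 mm, x 0 at the stop, and y 32.8 mm after the lever returned.
- **Lever back:** The knob was back within about 2 mm of its rest position (limit about 7 mm). The top view differed from the start by about 0.7 px, which I put down to the arm's shadow.
- **Surroundings:** In the last top and scene pictures the other objects looked to be where they started. I compared these by eye, not by measurement. The arm ended clear of everything.

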